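Build up the bean sieve tower and lock its lid

TASK

Build up the sieve tower on the stand's catch pan for grading green coffee: the sieve with the smallest holes goes on the pan, the one with the medium holes on that, the one with the largest holes on top, each seated fully home in the rim below. Then set the lid on the top sieve with its bar crosswise to the two hooked posts and give it a quarter turn, so that the two ends of the bar lie squarely under the hooks. Leave the mug, the glass and the bowl behind the work where they are.

Things in the scene. Friction and masses are not known exactly. Their poses are not given: they have to be found in the camera images.
- stand: Sieve stand, fixed: dark base plate 100 x 164 x 8 mm (x, y, z); round steel catch pan 60 mm across fixed at its middle, rim 56 mm across outside, 51 inside, 7 deep, top edge 24 mm above the counter. Flat posts stand at y = +77 and -77 mm, so put sieves on with the fingers on the x sides. Origin: centre of the underside, on the tower's axis, at counter height; z up.
- hooks (a point): Point on the tower's axis at the height of the hooks' undersides, 94 mm above the counter; axes as the stand. At y = +/-60 to 80 mm each post has an inward hook 18 mm wide (x), 7 thick. On three seated sieves the lid's bar is 84 to 90 mm above the counter, clear below the hooks; it can be turned in from either side, with no stop or click.
- fine_mid (a point): Steel sieve, 22 mm high, its screen with about 55 small holes, 3 mm each (the smallest holes of the three). From below: foot 47 mm across, 6 high, tapered to 41; grip band 60 across, 9 high; rim 56 across outside, 51 inside, 7 high. The foot drops 6 mm into the rim below (2 mm play) until the band rests on it; adds 16 mm to the tower. Any yaw. Point: on the axis, half-way up, 11 mm above the underside; z up.
- medium_mid (a point): Steel sieve, 26 mm high, its screen with 19 round holes of 7 mm (the medium holes). From below: foot 47 mm across, 6 high, tapered to 41; grip band 60 across, 13 high; rim 56 across outside, 51 inside, 7 high. The foot drops 6 mm into the rim below (2 mm play) until the band rests on it; adds 20 mm to the tower. Any yaw. Point: on the axis, half-way up, 13 mm above the underside; z up.
- coarse_mid (a point): Steel sieve, 30 mm high, its screen with 7 large round holes of 12 mm (the largest holes). From below: foot 47 mm across, 6 high, tapered to 41; grip band 60 across, 17 high; rim 56 across outside, 51 inside, 7 high. The foot drops 6 mm into the rim below (2 mm play) until the band rests on it; adds 24 mm to the tower. Any yaw. Point: on the axis, half-way up, 15 mm above the underside; z up.
- lid_mid (a point): Steel lid, 36 mm high: disc 60 mm across with a bar across it, 140 long (x), 14 wide, both 6 to 12 mm above the underside; below it a foot as on the sieves, 6 high, 2 mm play in a rim; on top a black handle 44 long (x), 14 wide (y, grip here), 12 to 36 mm above the underside. A half turn looks the same. Point: on the axis, half-way up, 18 mm above the underside; x along the bar, z up.
- hose (a point): Red air hose, about 20 mm thick, fixed, hanging in a bow behind the work; this is its foremost point, 0.33 m up. It runs from about 0.2 m up and 0.15 m farther left, through here, to 0.5 m up and 0.15 m farther right, then up and back. Blue frame posts stand 5 cm behind it. Carry things across in front of it: hand and wrist must not swing into it. Axes as the world.
- mug_mid (a point): White coffee mug with a handle, 85 mm across, 91 mm high. It must stay where it is. The point is on its axis, half-way up.
- glass_mid (a point): Clear drinking glass, 80 mm across, 91 mm high. It must stay where it is. The point is on its axis, half-way up.
- bowl_mid (a point): White cupping bowl, 92 mm across, 62 mm high. It must stay where it is. The point is on its axis, half-way up.

How it is judged:
By the outcome, as a careful person would: the job done as asked, in the order asked, and still so for the second after the job is handed in, with the robot touching nothing.
It also fails if it takes over 128 s, if anything falls off the work surface, if the arm or the gripper's body presses on something with over 40 N, if the wrist force passes 120 N, or if a joint passes its speed limit or range.

ROBOT

A 6-joint arm with a two-finger parallel gripper is mounted at the origin on a cart in front of the work surface, level with it; the furniture and walls round the work are solid. World frame = base frame: x ahead of the robot, y to its left, z up, the work surface at z = 0. Lengths are in m, angles in rad, forces in N, time in s.
With the tool pointing down it reaches from about 0.375 to 0.9 m from the base axis. Payload 3.1 kg.
Tool frame: the origin (TCP) lies at the very end of the fingers, on their centre line; the grasp point (between the pads) lies 19 mm behind it; z points along the fingers, y is the direction in which the jaws open and shut (so a half turn about z gives the same grasp; the last joint's range is limited). The gripper opens to 85 mm and grips with 20 to 120 N. Pads are 22 mm wide; open, the fingers measure 114 mm over their backs; the gripper's body (76 mm by 85 mm) begins 54 mm behind the grasp point. The pads swing forward as they close: fully open they stand 13 mm farther back than shut.
Start: joints at [0.996, 0.527, 1.433, -0, 1.181, -0.178], TCP at [0.242, 0.576, 0.194] pointing down, gripper open.
Joint ranges: [-3.08, 3.08], [-0.75, 2.2], [0.22, 2.44], [-1.43, 4.57], [0, 2.65], [-2.85, 2.85]. Speed limits (rad/s): [2.79, 2.79, 3.14, 3.14, 3.14, 3.14].

INTERFACE

Orientations are given as a unit quaternion [x, y, z, w].
In Python, from station import * gives the robot as it stands.
- The arm moves only by the tool jog_arm, never from a script. Its argument "motion" is a list of rows, each a list of 5 numbers: the shift along the world's x, y, z in cm, then the turn about the world's z in degrees, then the closure in counts, from 0 (fully open) to 255 (shut). In form: [[tx, ty, tz, yaw, jaw], ...]. A call has 1 to 10 rows; each row shifts and turns the pose as measured when the row begins; what a row does not reach is not made up. A row lasts 1/12 s, in which the tool goes at most 41.7 mm and 7.16 degrees, less where a joint would pass 70% of its speed; a pose out of reach is approached as far as the arm can. A call with a gripper value outside its range is refused whole. The fingers move at their own pace and stop on an object; "squeeze" is the grip in N (left out, the last holds). Time passes only in rows, so rows that do not move let the fingers close. It gives the time, the measured TCP pose, the force and the opening at its end, in the units of the state.
- sense(): the state, without advancing time (a new reading comes with each control period).
- snapshot(name): name is "side" or "top"; returns a dict with "img" (420x560x3 uint8, red, green, blue), "depth" (420x560 float32, m along the optical axis (not along the pixel's ray), 0 where there is no reading), "intrinsics" (3x3 intrinsics, pixels), "eye" and "attitude" of the camera in the world. Camera axes: x right, y down, z forward; pixel columns grow to the right and rows downward; lengths in m; the calibration is good to about 2 mm. A picture is of the moment at which its call begins.
- sign_off(): hands the job in, once; it reports no verdict.
The state is a dict: "t": time; "q": joint angles; "qd": joint speeds; "tau": joint torques, N m; "tcp_pos": TCP position; "tool_rot": TCP orientation; "force": force on the tool from outside, world axes, zero at the start; "ft_torque": the same for the moment, N m; "finger_gap": opening from 0.0 (shut) to 1.0 (fully open).
Only numpy, scipy, OpenCV 4.12 (cv2) and the standard library are available. Lean on these libraries where they do the work, as an engineer would, in place of code of your own. Each camera call takes 0.05 s, during which the arm holds its last target.

## Working session

There is one attempt and no reset: what is moved stays moved. The work goes in short steps, Python scripts to look and compute and a tool call to move; the robot and the scene stay as the last step left them, time stands still between calls to the robot, and variables do not carry over. Pictures are saved under pics/ and viewed, and the job is handed in when it is done.

Besides the shell and the picture viewer there is one more tool, called by a JSON object that holds its "api" and its "payload". jog_arm: Moves the arm, as the interface text tells. Its arguments: {"type":"object","properties":{"motion":{"type":"array","items":{"type":"array","items":{"type":"number"}}},"squeeze":{"type":"number"}},"required":["motion"]}

```bash
mkdir -p pics; ls; cat > h.py <<'E'
from station import *
import numpy as np, cv2
from scipy.spatial.transform import Rotation as R
def cam(n):
    s=snapshot(n); return s
def pts(s):
    K=np.array(s["intrinsics"]);d=s["depth"];v,u=np.mgrid[0:d.shape[0],0:d.shape[1]]
    P=np.stack([(u-K[0,2])/K[0,0]*d,(v-K[1,2])/K[1,1]*d,d],-1)
    A=np.array(s["attitude"]); M=A if A.shape==(3,3) else R.from_quat(A).as_matrix()
    W=P@M.T+np.array(s["eye"]); W[d<=0]=np.nan
    return W
def save(s,n): cv2.imwrite(f"pics/{n}.png",cv2.cvtColor(s["img"],cv2.COLOR_RGB2BGR))
E
python3 - <<'E'
from h import *
import pickle
for n in("top","side"):
    s=cam(n);save(s,n+"0");print(n,s["eye"],s["attitude"],s["intrinsics"]);pickle.dump(s,open(n+"0.pkl","wb"))
print(sense())
E
```

```text
pics
top [0.33356701 0.02125559 1.5580042 ] [-0.70128395  0.70922225 -0.04859165  0.05332432] [[521.72313113   0.         281.92525791]
 [  0.         521.72313113 214.20696853]
 [  0.           0.           1.        ]]
side [0.39312339 1.26938652 1.25154053] [-0.04809596  0.90247148 -0.42687898  0.03172288] [[503.7520964    0.         283.62104307]
 [  0.         503.7520964  197.83060894]
 [  0.           0.           1.        ]]
{'t': 0.1, 'q': array([ 9.95493263e-01,  5.28375777e-01,  1.43379399e+00,  2.31649045e-05,
        1.18144988e+00, -1.78517209e-01]), 'qd': array([ 0.00065371, -0.00125713, -0.00346971,  0.00073719, -0.00044383,
        0.00169747]), 'tau': array([ 7.68757818e-04, -4.43306494e+01, -1.78585947e+01, -1.69889049e-04,
        3.88453191e-03, -1.70020763e-05]), 'tcp_pos': array([0.24110098, 0.57582022, 0.1929237 ]), 'tool_rot': array([ 1.97098257e-01,  9.80383216e-01, -9.38411425e-04, -3.82975205e-04]), 'force': array([ 0.01172417, -0.11200072, -0.80637433]), 'ft_torque': array([-0.01557554,  0.02146035, -0.01293091]), 'finger_gap': 1.0013317563896202}
```

View pics/top0.png

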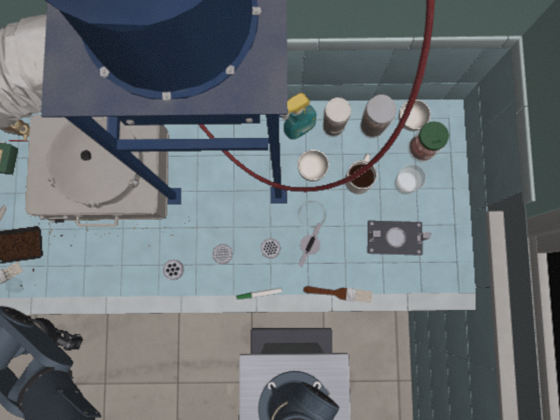

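View pics/side0.png

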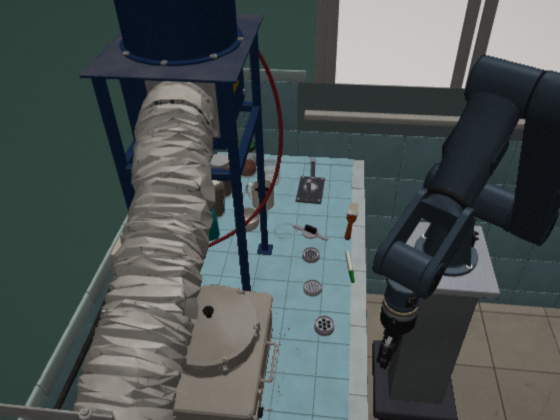

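```bash
python3 - <<'E'
from h import *
import pickle
s=pickle.load(open("top0.pkl","rb"));im=cv2.cvtColor(s["img"],cv2.COLOR_RGB2BGR)
cv2.imwrite("pics/z1.png",cv2.resize(im[220:305,150:350],None,fx=4,fy=4,interpolation=cv2.INTER_CUBIC))
cv2.imwrite("pics/z2.png",cv2.resize(im[130:270,350:450],None,fx=4,fy=4,interpolation=cv2.INTER_CUBIC))
W=pts(s)
np.set_printoptions(precision=3,suppress=True)
for u,v in [(173,269),(222,253),(270,247),(311,244),(396,237),(368,237),(428,237),(330,250),(240,280),(312,212),(313,165),(361,178),(410,180),(264,294),(330,291),(300,188)]: print(u,v,W[v,u])
E
```

```text
173 269 [0.398 0.351 0.024]
222 253 [0.444 0.209 0.013]
270 247 [0.46  0.067 0.021]
311 244 [ 0.466 -0.054  0.032]
396 237 [ 0.485 -0.306  0.019]
368 237 [ 0.486 -0.223  0.021]
428 237 [ 0.477 -0.38   0.096]
330 250 [ 0.451 -0.112 -0.006]
240 280 [0.364 0.157 0.003]
312 212 [ 0.566 -0.06  -0.001]
313 165 [ 0.708 -0.065  0.013]
361 178 [ 0.656 -0.203  0.058]
410 180 [ 0.648 -0.346  0.057]
264 294 [0.323 0.085 0.014]
330 291 [ 0.329 -0.108  0.013]
300 188 [ 0.578 -0.016  0.313]
```

View pics/z1.png

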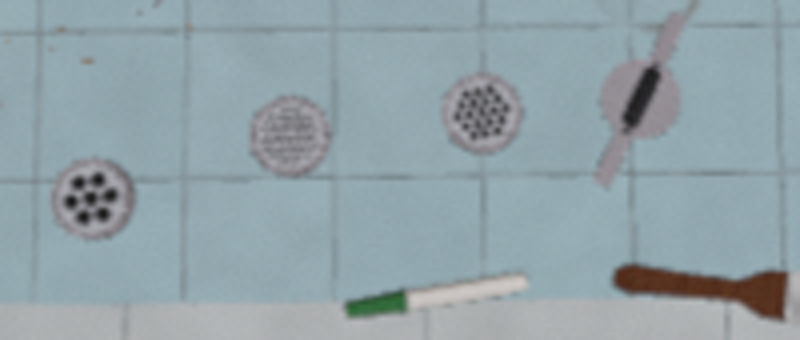

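View pics/z2.png

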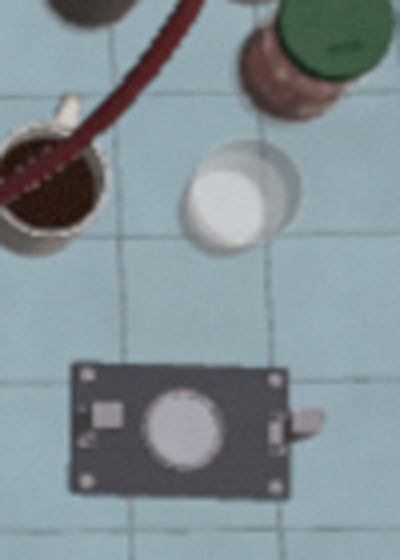

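```bash
cat >> h.py <<'E'
def proj(s,P):
    K=np.array(s["intrinsics"]);A=np.array(s["attitude"]);M=A if A.shape==(3,3) else R.from_quat(A).as_matrix()
    c=(np.asarray(P)-np.array(s["eye"]))@M; return (c[:,:2]/c[:,2:])*[K[0,0],K[1,1]]+[K[0,2],K[1,2]]
def circ(r,z,n=48):
    a=np.linspace(0,2*np.pi,n,endpoint=False);return np.c_[r*np.cos(a),r*np.sin(a),np.full(n,z)]
def hullc(s,P):
    h=cv2.convexHull(proj(s,P).astype(np.float32));m=cv2.moments(h);return np.array([m["m10"],m["m01"]])/m["m00"],m["m00"]
def satmask(s,th):
    hsv=cv2.cvtColor(s["img"],cv2.COLOR_RGB2HSV);return (hsv[...,1]<th).astype(np.uint8)
def locate(s,uv,model,th,rad=22,mask=None):
    m=satmask(s,th) if mask is None else mask
    n,l,st,ce=cv2.connectedComponentsWithStats(m)
    u,v=uv;w=l[v-3:v+4,u-3:u+4].ravel();w=w[w>0];k=np.bincount(w).argmax()
    cs,_=cv2.findContours((l==k).astype(np.uint8),cv2.RETR_EXTERNAL,cv2.CHAIN_APPROX_NONE)
    mm=np.zeros_like(m);cv2.drawContours(mm,cs,-1,1,-1)
    M=cv2.moments(mm,True);c=np.array([M["m10"],M["m01"]])/M["m00"]
    from scipy.optimize import fsolve
    x0=np.nanmedian(pts(s)[v-3:v+4,u-3:u+4].reshape(-1,3),0)[:2]
    sol=fsolve(lambda p:hullc(s,model+[p[0],p[1],0])[0]-c,x0)
    return sol,M["m00"],hullc(s,model+[sol[0],sol[1],0])[1]
def sieve(h,z0=0): return np.r_[circ(30,6),circ(30,h-7),circ(28,h),circ(20.5,0)]/1000+[0,0,z0]
E
python3 - <<'E'
from h import *
import pickle
np.set_printoptions(precision=4,suppress=True)
C={"top":dict(coarse=(173,269),fine=(222,253),med=(270,247)),"side":dict(coarse=(324,325),fine=(313,287),med=(311,255))}
for n in C:
    s=pickle.load(open(n+"0.pkl","rb"));hsv=cv2.cvtColor(s["img"],cv2.COLOR_RGB2HSV)
    u,v=C[n]["fine"];print(hsv[v,u-18:u+19,1])
    for k,h in(("coarse",30),("fine",22),("med",26)):
        for th in(40,55): print(n,k,th,*locate(s,C[n][k],sieve(h),th))
s=pickle.load(open("side0.pkl","rb"));im=cv2.cvtColor(s["img"],cv2.COLOR_RGB2BGR)
cv2.imwrite("pics/z3.png",cv2.resize(im[150:350,230:380],None,fx=4,fy=4,interpolation=cv2.INTER_CUBIC)[:800])
E
```

```text
[42 42 42 43 42 40 42 41 23 12 10 12 12 10  8 12  9 12 11 10 11 10 11 11
 10 12 11 10 22 36 40 43 41 41 41 43 42]
top coarse 40 [0.3989 0.359 ] 429.0 351.4110805231612
top coarse 55 [0.456  0.0143] 179001.0 330.69313385989517
top fine 40 [0.4359 0.2022] 488.0 329.004617211991
top fine 55 [0.4565 0.0142] 179001.0 324.52054316853173
top med 40 [0.4578 0.0667] 392.0 327.78794542024843
top med 55 [0.4563 0.0143] 179001.0 327.59848708682694
[61 62 59 61 59 60 60 57 23  8 16 16 11 14  8 15 17 14 13 10 17 17 13 17
 15 10 13 53 58 59 61 58 62 60 63 62 59]
side coarse 40 [0.3994 0.3515] 334.0 354.66818581009284
side coarse 55 [0.3991 0.3514] 368.0 354.64928189013153
side fine 40 [0.444  0.2067] 250.0 263.90759010706097
side fine 55 [0.4433 0.207 ] 284.0 264.0321307107806
side med 40 [0.4599 0.0644] 225.0 237.4357965553645
side med 55 [0.4596 0.0641] 253.0 237.34585008211434
```

View pics/z3.png

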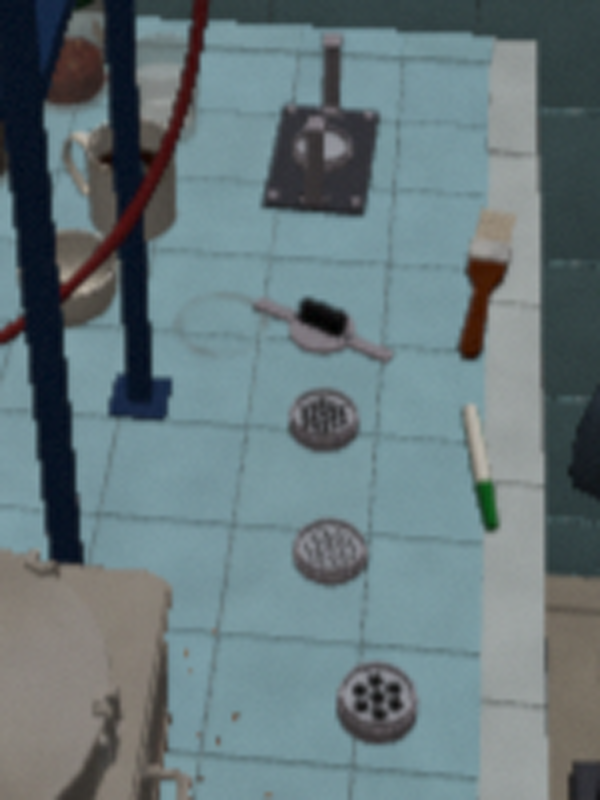

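```bash
cat > loc.py <<'E'
from h import *
import pickle
np.set_printoptions(precision=4,suppress=True)
C={"top":dict(coarse=(173,269),fine=(222,253),med=(270,247)),"side":dict(coarse=(324,325),fine=(313,287),med=(311,255))}
for n,ths in(("top",(22,26,30)),("side",(36,44))):
    s=pickle.load(open(n+"0.pkl","rb"))
    for k,h in(("coarse",30),("fine",22),("med",26)):
        for th in ths: print(n,k,th,*locate(s,C[n][k],sieve(h),th))
# stand
for n,p in(("top",(385,222)),("side",(300,190))):
    s=pickle.load(open(n+"0.pkl","rb"));W=pts(s)
    hsv=cv2.cvtColor(s["img"],cv2.COLOR_RGB2HSV)
    print(n,hsv[p[1],p[0]])
s=pickle.load(open("top0.pkl","rb"));W=pts(s);hsv=cv2.cvtColor(s["img"],cv2.COLOR_RGB2HSV)
m=(hsv[...,2]<130).astype(np.uint8)
roi=np.zeros_like(m);roi[212:264,358:435]=1;m&=roi
n_,l,st,ce=cv2.connectedComponentsWithStats(m);k=l[225,390];print(st[k])
cs,_=cv2.findContours((l==k).astype(np.uint8),cv2.RETR_EXTERNAL,cv2.CHAIN_APPROX_NONE)
c=max(cs,key=len);r=cv2.minAreaRect(c);b=cv2.boxPoints(r);print(r)
K=s["intrinsics"];M=R.from_quat(s["attitude"]).as_matrix()
def ray(uv,z):
    d=M@np.array([(uv[0]-K[0,2])/K[0,0],(uv[1]-K[1,2])/K[1,1],1]);e=np.array(s["eye"]);return (e+d*(z-e[2])/d[2])[:2]
B=np.array([ray(p,.008) for p in b]);print(B,B.mean(0),np.linalg.norm(np.diff(B,axis=0),axis=1))
E
python3 loc.py
```

```text
top coarse 22 [0.3974 0.3539] 328.0 351.1692186330911
top coarse 26 [0.3973 0.3539] 338.0 351.1784143289551
top coarse 30 [0.3976 0.3539] 349.0 351.1576569841709
top fine 22 [0.4423 0.2094] 311.0 328.7623309062328
top fine 26 [0.4423 0.2095] 324.0 328.7596037016483
top fine 30 [0.4423 0.2092] 338.0 328.7575091465842
top med 22 [0.4578 0.0669] 310.0 327.79311287240125
top med 26 [0.4578 0.0668] 323.0 327.79184064036235
top med 30 [0.4579 0.0667] 332.0 327.785890963627
side coarse 36 [0.3992 0.3515] 326.0 354.6797540904954
side coarse 44 [0.3992 0.3512] 342.0 354.54007910285145
side fine 36 [0.4439 0.2074] 242.0 264.1051637060009
side fine 44 [0.444  0.2066] 256.0 263.8762538791634
side med 36 [0.4598 0.0647] 218.0 237.50086202728562
side med 44 [0.4596 0.0644] 229.0 237.44548048311844
top [129  22  80]
side [116  33  54]
[ 367  220   61   35 1520]
((396.8502502441406, 237.43838500976562), (60.30927276611328, 33.804813385009766), 1.3322197198867798)
[[ 0.4377 -0.2186]
 [ 0.5387 -0.2243]
 [ 0.5324 -0.4043]
 [ 0.4315 -0.3968]] [ 0.4851 -0.311 ] [0.1012 0.18   0.1012]h.py:31: RuntimeWarning: The iteration is not making good progress, as measured by the 
 improvement from the last ten iterations.
  sol=fsolve(lambda p:hullc(s,model+[p[0],p[1],0])[0]-c,x0)
```

```bash
cat > loc2.py <<'E'
from h import *
import pickle
np.set_printoptions(precision=4,suppress=True)
def ray(s,uv,z):
    K=s["intrinsics"];M=R.from_quat(s["attitude"]).as_matrix()
    d=M@np.array([(uv[0]-K[0,2])/K[0,0],(uv[1]-K[1,2])/K[1,1],1]);e=np.array(s["eye"]);return (e+d*(z-e[2])/d[2])[:2]
pan=np.r_[circ(30,8),circ(30,17),circ(28,24)]/1000
for n,p,box in(("top",(396,237),(383,222,410,252)),("side",(311,188),(300,178,325,195))):
    s=pickle.load(open(n+"0.pkl","rb"));g=cv2.cvtColor(s["img"],cv2.COLOR_RGB2GRAY)
    for th in(120,135,150):
        m=np.zeros_like(g);b=box;m[b[1]:b[3],b[0]:b[2]]=(g[b[1]:b[3],b[0]:b[2]]>th)
        print(n,th,*locate(s,p,pan,0,mask=m))
s=pickle.load(open("top0.pkl","rb"));g=cv2.cvtColor(s["img"],cv2.COLOR_RGB2GRAY).astype(float)
for name,us,v0,v1 in(("far",range(373,418,1),214,228),("near",range(373,418),246,262)):
    P=[]
    for u in us:
        c=np.abs(np.diff(g[v0:v1,u]));v=v0+.5+(c**2*np.arange(len(c))).sum()/(c**2).sum();P.append(ray(s,(u,v),.008))
    P=np.array(P);k=np.polyfit(P[:,1],P[:,0],1);print(name,k,np.degrees(np.arctan(k[0])),"x at y=-.306",np.polyval(k,-.306))
for name,vs,u0,u1 in(("left",range(226,250),362,372),("right",list(range(224,229))+list(range(244,252)),417,428)):
    P=[]
    for v in vs:
        c=np.abs(np.diff(g[v,u0:u1]));u=u0+.5+(c**2*np.arange(len(c))).sum()/(c**2).sum();P.append(ray(s,(u,v),.008))
    P=np.array(P);k=np.polyfit(P[:,0],P[:,1],1);print(name,k,np.degrees(np.arctan(k[0])),np.polyval(k,.485))
# hooks: points with z .094-.11
W=pts(s);
for z0,z1 in((.08,.12),):
    m=(W[...,2]>z0)&(W[...,2]<z1)&(abs(W[...,0]-.485)<.06)&(abs(W[...,1]+.306)<.1)
    for v,u in np.argwhere(m): print((u,v),W[v,u],end=" ")
print()
# lid: black handle and bar
hs=(g<70)[225:265,295:330].astype(np.uint8)
M=cv2.moments(hs,True);uv=(295+M["m10"]/M["m00"],225+M["m01"]/M["m00"]);print("handle",M["m00"],uv,ray(s,uv,.036),ray(s,uv,.03))
ys,xs=np.nonzero(hs);P=np.array([ray(s,(x+295,y+225),.036) for x,y in zip(xs,ys)]);Q=P-P.mean(0);w,V=np.linalg.eigh(Q.T@Q);a=V[:,1];print("ang",np.degrees(np.arctan2(a[1],a[0])),np.ptp(Q@a),np.ptp(Q@V[:,0]))
n_,l,st,ce=cv2.connectedComponentsWithStats(satmask(s,26)|(cv2.cvtColor(s["img"],cv2.COLOR_RGB2GRAY)<70).astype(np.uint8))
k=l[244,311];print(st[k],ce[k]);ys,xs=np.nonzero(l==k);P=np.array([ray(s,(x,y),.012) for x,y in zip(xs,ys)]);c=P.mean(0);Q=P-c;w,V=np.linalg.eigh(Q.T@Q);a=V[:,1];print("lid",c,np.degrees(np.arctan2(a[1],a[0])),np.ptp(Q@a))
E
python3 loc2.py
```

```text
top 120 [ 0.4863 -0.3059] 275.0 333.15136571601033
top 135 [ 0.4868 -0.3053] 246.0 333.088710287353
top 150 [ 0.4859 -0.3051] 208.0 333.14405832393095
side 120 [ 0.4777 -0.3137] 23.0 150.13851681468077
side 135 [ 0.4762 -0.3126] 16.0 150.32288746512495Traceback (most recent call last):
  File "loc2.py", line 12, in <module>
    print(n,th,*locate(s,p,pan,0,mask=m))
                ~~~~~~^^^^^^^^^^^^^^^^^^
  File "h.py", line 25, in locate
    u,v=uv;w=l[v-3:v+4,u-3:u+4].ravel();w=w[w>0];k=np.bincount(w).argmax()
                                                   ~~~~~~~~~~~~~~~~~~~~~^^
ValueError: attempt to get argmax of an empty sequence
```

```bash
sed -i 's/^for n,p,box in(\("top".*\),("side".*$/for n,p,box in(\1,):/' loc2.py; sed -i 's/(120,135,150)/(95,105,120)/' loc2.py; python3 loc2.py; python3 - <<'E'
import pickle,cv2
im=pickle.load(open("top0.pkl","rb"))["img"][...,::-1]
cv2.imwrite("pics/z4.png",cv2.resize(im[210:265,355:440],None,fx=9,fy=9,interpolation=cv2.INTER_NEAREST))
E
```

```text
top 95 [ 0.4862 -0.3058] 331.0 333.14837453491054
top 105 [ 0.4864 -0.3058] 306.0 333.1416739956476
top 120 [ 0.4863 -0.3059] 275.0 333.15136571601033
side 95 [ 0.4772 -0.3132] 32.0 150.22885973541997
side 105 [ 0.4772 -0.3132] 32.0 150.22885973541997
side 120 [ 0.4777 -0.3137] 23.0 150.13851681468077
far [0.041  0.5469] 2.34585736305764 x at y=-.306 0.5343781957046835
near [0.0401 0.4487] 2.2965643915328067 x at y=-.306 0.4364203290993987
left [-0.0346 -0.2059] -1.9843939975130112 -0.2226800189300718
right [-0.0178 -0.3756] -1.0196670451050462 -0.3842196515504655
(np.int64(372), np.int64(231)) [ 0.4958 -0.224   0.0907] (np.int64(373), np.int64(231)) [ 0.4937 -0.2237  0.1093] (np.int64(374), np.int64(231)) [ 0.4941 -0.2271  0.1054] (np.int64(375), np.int64(231)) [ 0.4946 -0.2306  0.1012] (np.int64(376), np.int64(231)) [ 0.4948 -0.2338  0.099 ] (np.int64(377), np.int64(231)) [ 0.495  -0.237   0.0971] (np.int64(378), np.int64(231)) [ 0.495  -0.2399  0.0966] (np.int64(379), np.int64(231)) [ 0.4939 -0.241   0.106 ] (np.int64(372), np.int64(232)) [ 0.4932 -0.2243  0.0884] (np.int64(373), 
[... 4723 characters left out ...]
29), np.int64(237)) [ 0.4761 -0.3814  0.0993] (np.int64(423), np.int64(238)) [ 0.4733 -0.364   0.1014] (np.int64(424), np.int64(238)) [ 0.4738 -0.3682  0.0959] (np.int64(425), np.int64(238)) [ 0.4738 -0.3712  0.0952] (np.int64(426), np.int64(238)) [ 0.4734 -0.3729  0.0994] (np.int64(427), np.int64(238)) [ 0.4726 -0.3735  0.1074] (np.int64(428), np.int64(238)) [ 0.4731 -0.3778  0.1018] (np.int64(429), np.int64(238)) [ 0.4734 -0.3815  0.0984] 
handle 53.0 (309.9433962264151, 243.64150943396226) [ 0.4668 -0.0507] [ 0.4673 -0.051 ]
ang 152.77779559107466 0.04464422614492572 0.009278663480908767
[298 220  26  47 461] [309.9024 243.7701]
lid [ 0.4686 -0.0517] 154.13232328057094 0.15214671931529142
```

View pics/z4.png

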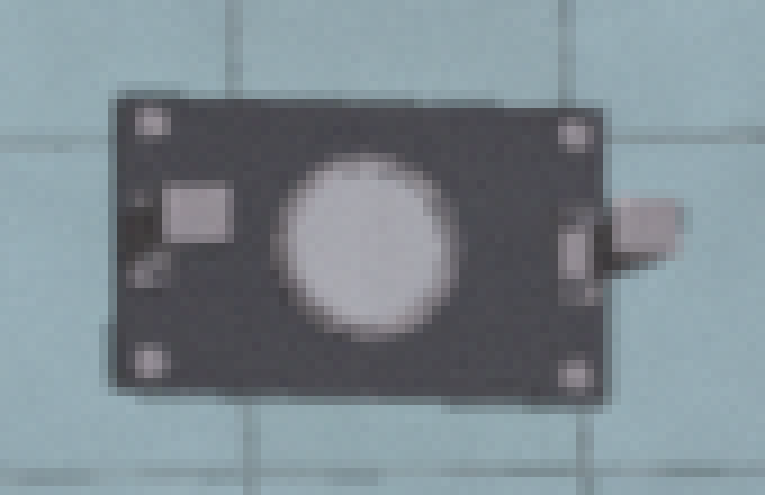

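{"api": "jog_arm", "payload": {"motion": [[2.02,-3.68,-0.5,-7,0],[2.02,-3.68,-0.5,-7,0],[2.02,-3.68,-0.5,-7,0],[2.02,-3.68,-0.5,-7,0],[2.02,-3.68,-0.5,-7,0],[2.02,-3.68,-0.5,-7,0],[2.02,-3.68,-0.5,-7,0],[2.02,-3.68,-0.5,-7,0],[2.02,-3.68,-0.5,-7,0],[2.02,-3.68,-0.5,-7,0]], "squeeze": 40}}

```text
t: 0.93
tcp_pos: [0.4347, 0.2146, 0.1413]
tool_rot: [0.732, 0.681, 0.001, 0.0]
force: [0.1, 1.1, -0.4]
finger_gap: 0.999
```

{"api": "jog_arm", "payload": {"motion": [[0.8,-0.6,-3,1.8,0],[0,0,-3,0,0],[0,0,-3,0,0],[0,0,0,0,0]]}}

```text
t: 1.27
tcp_pos: [0.4512, 0.1996, 0.0493]
tool_rot: [0.727, 0.686, 0.005, 0.004]
force: [-0.8, -0.2, -0.3]
finger_gap: 1.003
```

```bash
cat > chk.py <<'E'
from h import *
import sys
np.set_printoptions(precision=4,suppress=True)
st=sense();r=R.from_quat(st["tool_rot"]).as_matrix();print("t",round(st["t"],2),st["tcp_pos"],"jawyaw",np.degrees(np.arctan2(r[1,1],r[0,1])),"z",r[:,2],"F",st["force"],"gap",st["finger_gap"],"q",st["q"])
E
python3 chk.py; python3 - <<'E'
from h import *
s=cam("side");im=s["img"][...,::-1]
cv2.imwrite("pics/s1.png",cv2.resize(im[200:350,200:400],None,fx=4,fy=4,interpolation=cv2.INTER_CUBIC))
E
```

```text
t 1.27 [0.4512 0.1996 0.0493] jawyaw -3.326479164046608 z [ 0.0115  0.0012 -0.9999] F [-0.803  -0.1878 -0.2639] gap 1.0025898253256262 q [ 0.1903  0.5897  1.8919 -0.0016  0.6484  0.2496]
```

View pics/s1.png

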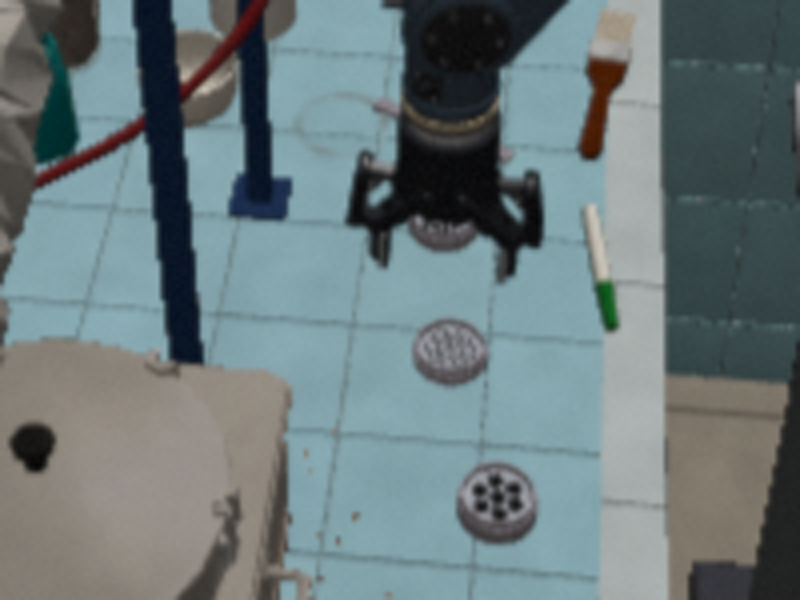

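{"api": "jog_arm", "payload": {"motion": [[-0.8,0.9,0,1,0],[0,0,0,0,0],[0,0,0,0,0]]}}

```text
t: 1.57
tcp_pos: [0.4448, 0.2111, 0.054]
tool_rot: [0.72, 0.694, 0.007, 0.005]
force: [0.5, 0.4, -0.5]
finger_gap: 0.998
```

```bash
python3 chk.py
```

```text
t 1.57 [0.4448 0.2111 0.054 ] jawyaw -2.1364035734089617 z [ 0.0175  0.003  -0.9998] F [ 0.5228  0.4108 -0.4568] gap 0.9983642400265762 q [ 0.2163  0.5782  1.8969 -0.0014  0.6487  0.2546]
```

{"api": "jog_arm", "payload": {"motion": [[0,0,0,0,0],[0,0,0,0,0],[0,0,0,0,0],[0,0,0,0,0]]}}

```text
t: 1.9
tcp_pos: [0.4464, 0.2137, 0.0588]
tool_rot: [0.719, 0.695, 0.011, 0.007]
force: [0.1, -0.6, -0.3]
finger_gap: 0.999
```

```bash
python3 chk.py
```

```text
t 1.9 [0.4464 0.2137 0.0588] jawyaw -1.8777515644786391 z [ 0.0264  0.0051 -0.9996] F [ 0.0868 -0.6269 -0.2566] gap 0.9986044099905338 q [ 0.2209  0.569   1.8952 -0.0014  0.6505  0.2546]
```

{"api": "jog_arm", "payload": {"motion": [[0,0,0,0,0]]}}

```text
t: 1.98
tcp_pos: [0.4467, 0.2139, 0.0593]
tool_rot: [0.718, 0.695, 0.012, 0.008]
force: [0.7, 0.2, 0.7]
finger_gap: 0.998
```

```bash
python3 chk.py; python3 -c "
from h import *
for i in range(3):
    s=cam('top'); t=sense(); print(t['t'],t['qd'],t['tcp_pos'],t['q'])"
```

```text
t 1.98 [0.4467 0.2139 0.0593] jawyaw -1.8659367959340265 z [ 0.0276  0.0053 -0.9996] F [0.7033 0.1598 0.6812] gap 0.99793458495071 q [ 0.2211  0.568   1.8949 -0.0014  0.6507  0.2546]
2.0333 [-0.00498209  0.00777477  0.00153202 -0.00123842 -0.00050084 -0.00033864] [0.44679824 0.2138677  0.05925518] [ 2.21014224e-01  5.68063841e-01  1.89484787e+00 -1.38974688e-03
  6.50584253e-01  2.54628748e-01]
2.0833 [-0.00324224  0.00710769  0.00340471 -0.00036299 -0.00030373 -0.00113569] [0.4466923  0.21376245 0.0590609 ] [ 2.20847971e-01  5.68440929e-01  1.89491932e+00 -1.38578550e-03
  6.50623062e-01  2.54647582e-01]
2.1333 [-0.00179718  0.00576883  0.00051165 -0.00019916  0.00131289 -0.00191445] [0.4465771  0.2136805  0.05889026] [ 2.20720363e-01  5.68748313e-01  1.89505682e+00 -1.35203954e-03
  6.50564959e-01  2.54665951e-01]
```

{"api": "jog_arm", "payload": {"motion": [[0,0,3,0,0],[0,0,3,0,0],[0,0,3,0,0],[0,0,0,0,0],[0,0,0,0,0],[0,0,0,0,0],[0,0,0,0,0]]}}

```text
t: 2.72
tcp_pos: [0.4441, 0.2122, 0.1492]
tool_rot: [0.719, 0.695, 0.008, 0.005]
force: [-0.5, -0.4, -0.1]
finger_gap: 0.997
```

```bash
python3 chk.py
```

```text
t 2.72 [0.4441 0.2122 0.1492] jawyaw -1.9838413836585418 z [ 0.0186  0.0032 -0.9998] F [-0.538  -0.3671 -0.0623] gap 0.9974002998496321 q [ 0.219   0.409   1.822  -0.0011  0.8917  0.2543]
```

{"api": "jog_arm", "payload": {"motion": [[0,0,-1,0,0],[0,0,-2,0,0],[0,0,-2,0,0],[0,0,-1.5,0,0],[0,0,-1,0,0],[0,0,-0.6,0,0],[0,0,-0.4,0,0],[0,0,-0.2,0,0],[0,0,-0.1,0,0],[0,0,0,0,0]]}}

```text
t: 3.55
tcp_pos: [0.4385, 0.2105, 0.0495]
tool_rot: [0.72, 0.694, 0.001, 0.001]
force: [0.4, 0.0, -0.5]
finger_gap: 1.001
```

```bash
python3 chk.py
```

```text
t 3.55 [0.4385 0.2105 0.0495] jawyaw -2.031265774365113 z [ 0.0035 -0.0001 -1.    ] F [ 0.376   0.0337 -0.5049] gap 1.0013405366244825 q [ 0.218   0.5859  1.9026 -0.0015  0.6497  0.2547]
```

{"api": "jog_arm", "payload": {"motion": [[0.2,-0.1,-0.6,0,0],[0.1,0,-1,0,0],[0.1,-0.1,-1,0,0],[0,0,-0.8,0,0],[0,0,-0.4,0,0],[0,0,-0.2,0,0],[0,0,-0.1,0,0],[0,0,0,0,0]]}}

```text
t: 4.22
tcp_pos: [0.4456, 0.209, 0.0065]
tool_rot: [0.72, 0.694, 0.004, 0.003]
force: [0.0, 0.3, 0.8]
finger_gap: 0.997
```

```bash
python3 chk.py
```

```text
t 4.22 [0.4456 0.209  0.0065] jawyaw -2.0347088666088933 z [ 0.01    0.0013 -0.9999] F [0.0369 0.2504 0.84  ] gap 0.9974098325707238 q [ 0.2117  0.6737  1.913  -0.0016  0.5448  0.2486]
```

Descend the last 5 mm slowly and close.

{"api": "jog_arm", "payload": {"motion": [[-0.1,0,-0.2,0,0],[-0.1,0,-0.2,0,0],[0,0,-0.1,0,0],[0,0,0,0,60],[0,0,0,0,120],[0,0,0,0,255],[0,0,0,0,255],[0,0,0,0,255],[0,0,0,0,255],[0,0,0,0,255]]}}

```text
t: 5.05
tcp_pos: [0.4443, 0.2094, 0.0024]
tool_rot: [0.719, 0.695, 0.005, 0.004]
force: [0.2, -0.9, -0.3]
finger_gap: 0.011
```

```bash
python3 chk.py; python3 - <<'E'
from h import *
s=cam("side");im=s["img"][...,::-1]
cv2.imwrite("pics/s2.png",cv2.resize(im[220:320,250:380],None,fx=6,fy=6,interpolation=cv2.INTER_CUBIC))
E
```

```text
t 5.05 [0.4443 0.2094 0.0024] jawyaw -2.0139013213633095 z [ 0.013   0.002  -0.9999] F [ 0.2326 -0.9466 -0.3069] gap 0.010797204021302834 q [ 0.2131  0.681   1.9194 -0.0016  0.5281  0.2496]
```

View pics/s2.png

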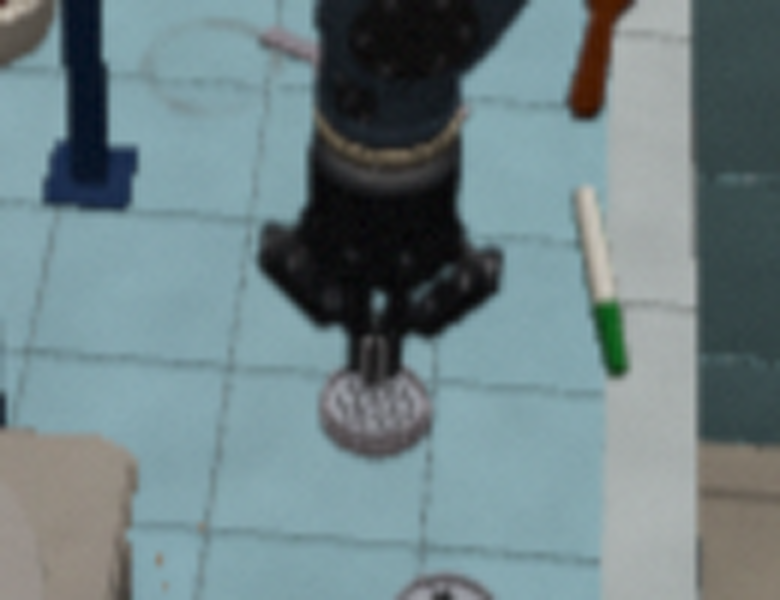

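```bash
python3 - <<'E'
from h import *
np.set_printoptions(precision=4,suppress=True)
s=cam("side")
m=satmask(s,44);m[:283]=0
print(locate(s,(313,290),sieve(22),44,mask=m), locate(s,(313,290),sieve(22),44))
E
```

```text
(array([0.4436, 0.2118]), 217.0, 265.5475383582525) (array([0.4486, 0.1115]), 1143.0, 235.42157502984628)
```

```bash
python3 - <<'E'
from h import *
import pickle
a=pickle.load(open("side0.pkl","rb"));b=cam("side")
z=lambda s:cv2.resize(s["img"][270:305,290:335,::-1],None,fx=8,fy=8,interpolation=cv2.INTER_NEAREST)
cv2.imwrite("pics/cmp.png",np.hstack([z(a),z(b)]))
t=cam("top");cv2.imwrite("pics/t1.png",cv2.resize(t["img"][210:310,150:350,::-1],None,fx=4,fy=4,interpolation=cv2.INTER_CUBIC))
E
```

```text
(no output)
```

View pics/cmp.png

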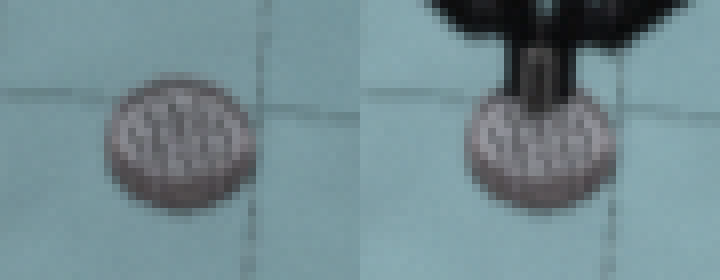

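View pics/t1.png

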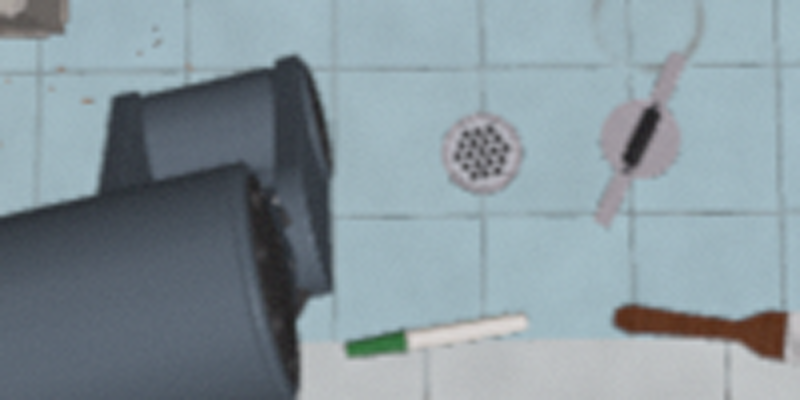

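```bash
python3 - <<'E'
from h import *
np.set_printoptions(precision=4,suppress=True)
s=cam("side");t=sense();p=t["tcp_pos"];print(p,t["force"],t["finger_gap"])
for dz in(0,.01,.02,.03): print(dz,proj(s,[p+[0,0,dz]]))
W=pts(s)
for v in range(272,300,2): print(v,W[v,312],s["img"][v,312])
E
```

```text
[0.4442 0.2094 0.0023] [ 0.5735  0.2352 -0.0469] 0.0026722474405780705
0 [[311.8471 289.988 ]]
0.01 [[311.9077 287.9221]]
0.02 [[311.9688 285.8397]]
0.03 [[312.0304 283.7408]]
272 [0.4457 0.2032 0.0799] [34 36 38]
274 [0.4452 0.2085 0.0766] [29 28 30]
276 [0.4445 0.2194 0.0795] [54 52 53]
278 [0.4443 0.2211 0.0723] [35 36 36]
280 [0.4442 0.2194 0.0613] [35 33 33]
282 [nan nan nan] [40 40 41]
284 [0.4449 0.1971 0.0169] [72 71 74]
286 [0.4446 0.1991 0.0096] [ 97  98 103]
288 [0.4438 0.2109 0.0137] [124 125 132]
290 [0.4433 0.2182 0.0127] [133 135 141]
292 [0.4425 0.2306 0.0178] [108 108 110]
294 [0.4421 0.2363 0.0149] [90 85 87]
296 [ 0.4421  0.2307 -0.0014] [ 97 115 119]
298 [ 0.4416  0.238  -0.0024] [132 163 170]
```

```bash
python3 - <<'E'
from h import *
np.set_printoptions(precision=4,suppress=True)
s=cam("side");t=sense();p=np.array([.4512,.1996,.0493])
for dz in(0,.013,.03,.043): print(dz,proj(s,[p+[.048,-.002,dz],p+[-.048,.002,dz]]).ravel())
cv2.imwrite("pics/s3.png",cv2.resize(s["img"][235:300,285:340,::-1],None,fx=9,fy=9,interpolation=cv2.INTER_NEAREST))
E
```

```text
0 [295.047  275.9972 325.3562 279.2444]
0.013 [295.0395 273.2098 325.5072 276.4518]
0.03 [295.0295 269.5207 325.707  272.7555]
0.043 [295.0218 266.6654 325.8618 269.8944]
```

View pics/s3.png

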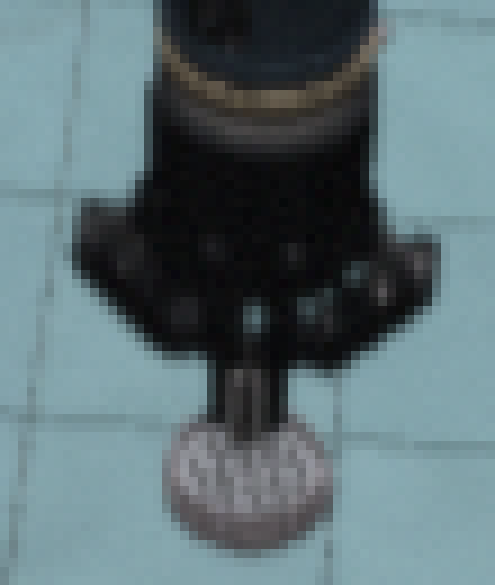

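```bash
python3 - <<'E'
from h import *
import pickle
np.set_printoptions(precision=4,suppress=True)
s=pickle.load(open("side0.pkl","rb"))
cv2.imwrite("pics/s4.png",cv2.resize(s["img"][290:380,350:440,::-1],None,fx=6,fy=6,interpolation=cv2.INTER_NEAREST))
p=np.array([.2411,.5758,.1929]);a=np.radians(67.3);d=np.array([np.cos(a),np.sin(a),0])*.0425
for dz in(0,.013,.03,.043,.06): print(dz,proj(s,[p+[0,0,dz]+d,p+[0,0,dz]-d]).ravel())
W=pts(s)
m=(W[...,2]>.1)&(abs(W[...,0]-.24)<.08)&(abs(W[...,1]-.576)<.1)
print("minz near tcp",np.sort(W[m][:,2])[:30])
s=cam("side");W=pts(s)
for v in range(236,285,3): print(v,W[v,310:315,1].round(3),W[v,310:315,2].round(3))
E
```

```text
0 [381.9766 377.75   394.5632 349.6506]
0.013 [382.5881 374.6371 395.2316 346.4929]
0.03 [383.401  370.4985 396.1196 342.298 ]
0.043 [384.0331 367.2806 396.8095 339.0389]
0.06 [384.8737 363.0012 397.7263 334.7082]
minz near tcp [0.2457 0.2463 0.2495 0.25   0.2508 0.251  0.2511 0.2516 0.2527 0.2529
 0.2533 0.2534 0.2537 0.2539 0.254  0.2561 0.2563 0.2565 0.2565 0.2565
 0.2567 0.2569 0.2573 0.258  0.2582 0.2599 0.2601 0.2607 0.2614 0.2619]
236 [0.247 0.243 0.24  0.243 0.243] [0.275 0.271 0.269 0.272 0.272]
239 [0.246 0.249 0.243 0.245 0.244] [0.263 0.266 0.26  0.262 0.262]
242 [0.24  0.247 0.244 0.24  0.243] [0.245 0.252 0.249 0.246 0.249]
245 [0.241 0.243 0.24  0.246 0.241] [0.234 0.236 0.233 0.24  0.235]
248 [0.242   nan 0.237 0.237 0.248] [0.223   nan 0.219 0.219 0.23 ]
251 [0.243 0.245 0.244 0.243 0.242] [0.212 0.214 0.213 0.212 0.212]
254 [0.245 0.245 0.245 0.248 0.249] [0.202 0.201 0.202 0.205 0.207]
257 [0.246 0.245 0.248 0.249 0.244] [0.19  0.19  0.193 0.194 0.189]
260 [0.245 0.248 0.245 0.245 0.247] [0.176 0.18  0.177 0.177 0.18 ]
263 [0.222 0.22  0.217 0.219 0.22 ] [0.14  0.138 0.135 0.137 0.139]
266 [0.226 0.218 0.225 0.22  0.222] [0.131 0.122 0.13  0.125 0.128]
269 [0.224 0.211 0.199 0.121 0.222] [0.115 0.101 0.089 0.005 0.115]
272 [0.223 0.222 0.201 0.209 0.221] [0.101 0.1   0.077 0.087 0.1  ]
275 [0.22  0.222 0.209 0.222 0.222] [0.084 0.086 0.073 0.087 0.087]
278 [0.22  0.221 0.214 0.219 0.212] [0.07  0.072 0.064 0.071 0.063]
281 [0.221 0.219 0.216 0.218   nan] [0.058 0.056 0.053 0.055   nan]
284 [0.198 0.2   0.196 0.199 0.197] [0.017 0.02  0.016 0.02  0.018]
```

View pics/s4.png

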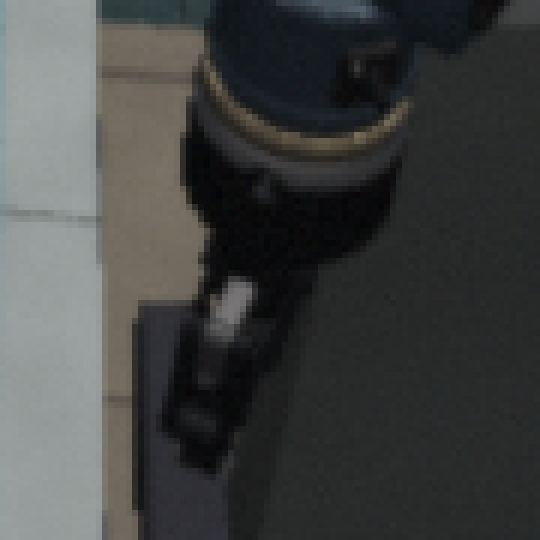

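{"api": "jog_arm", "payload": {"motion": [[0,0,0,0,0],[0,0,0,0,0],[0,0,0,0,0],[0,0,-0.4,0,0],[0,0,-0.8,0,0],[0,0,-0.8,0,0],[0,0,-0.6,0,0],[0,0,-0.3,0,0],[0,0,-0.1,0,0],[0,0,0,0,0]]}}

```text
t: 6.23
tcp_pos: [0.4436, 0.2092, -0.0319]
tool_rot: [0.719, 0.695, 0.005, 0.003]
force: [-0.3, -1.3, 0.8]
finger_gap: 1.002
```

```bash
python3 chk.py; python3 - <<'E'
from h import *
s=cam("side")
cv2.imwrite("pics/s5.png",cv2.resize(s["img"][235:310,270:355,::-1],None,fx=8,fy=8,interpolation=cv2.INTER_NEAREST))
E
```

```text
t 6.23 [ 0.4436  0.2092 -0.0319] jawyaw -2.0186869242330756 z [ 0.0111  0.0015 -0.9999] F [-0.2707 -1.3252  0.7547] gap 1.0022266265263833 q [ 0.213   0.7517  1.9276 -0.0019  0.4511  0.2499]
```

View pics/s5.png

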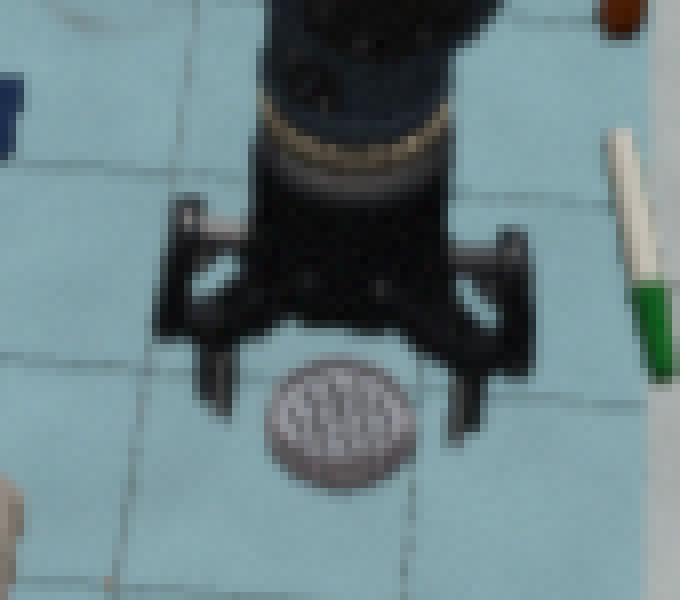

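{"api": "jog_arm", "payload": {"motion": [[0,0,-0.3,0,0],[0,0,-0.4,0,0],[0,0,-0.2,0,0],[0,0,0,0,0],[0,0,0,0,120],[0,0,0,0,255],[0,0,0,0,255],[0,0,0,0,255],[0,0,0,0,255]]}}

```text
t: 7.03
tcp_pos: [0.4444, 0.2094, -0.0405]
tool_rot: [0.719, 0.695, 0.005, 0.004]
force: [0.6, 0.2, -1.9]
finger_gap: 0.678
```

```bash
python3 chk.py; python3 - <<'E'
from h import *
s=cam("side")
cv2.imwrite("pics/s6.png",cv2.resize(s["img"][235:310,270:355,::-1],None,fx=8,fy=8,interpolation=cv2.INTER_NEAREST))
E
```

```text
t 7.03 [ 0.4444  0.2094 -0.0405] jawyaw -2.011982771661982 z [ 0.0133  0.002  -0.9999] F [ 0.603   0.2397 -1.9087] gap 0.6775446174959247 q [ 0.2131  0.7696  1.9286 -0.002   0.4299  0.25  ]
```

View pics/s6.png

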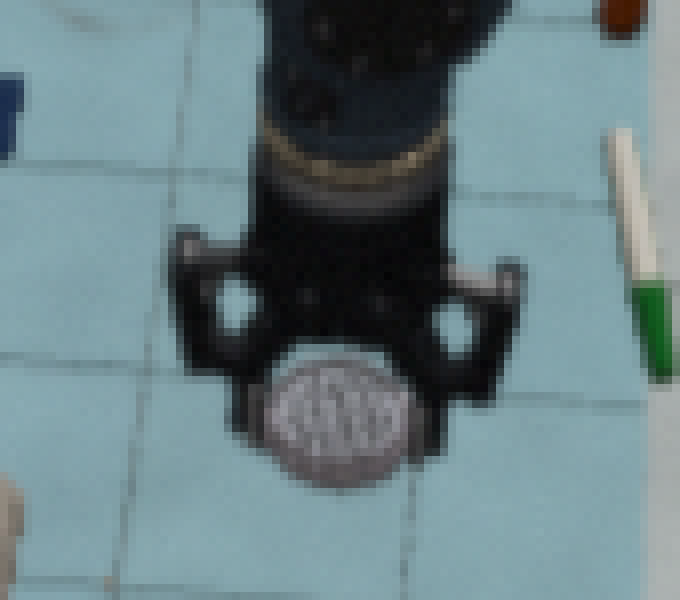

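{"api": "jog_arm", "payload": {"motion": [[0,0,0.5,0,255],[0,0,1.5,0,255],[0,0,2.5,0,255],[0,0,2.5,0,255],[0,0,2,0,255],[0,0,1.5,0,255],[0,0,1,0,255],[0,0,0.5,0,255],[0,0,0.3,0,255],[0,0,0,0,255]]}}

```text
t: 7.92
tcp_pos: [0.4411, 0.2087, 0.0887]
tool_rot: [0.719, 0.695, 0.004, 0.003]
force: [0.4, 0.2, -0.8]
finger_gap: 0.68
```

```bash
python3 chk.py
```

```text
t 7.92 [0.4411 0.2087 0.0887] jawyaw -2.0164842041181785 z [ 0.0089  0.0011 -1.    ] F [ 0.3866  0.2114 -0.8383] gap 0.6799329467288281 q [ 0.2131  0.5118  1.8776 -0.0011  0.7432  0.2491]
```

{"api": "jog_arm", "payload": {"motion": [[0.1,-1.5,0,0,255],[0.3,-3,0,0,255],[0.4,-4,0,0,255],[0.4,-4,0,0,255],[0.4,-4,0,0,255],[0.4,-4,0,0,255],[0.4,-4,0,0,255],[0.4,-4,0,0,255],[0.4,-4,0,0,255],[0.3,-3,0,0,255]]}}

```text
t: 8.75
tcp_pos: [0.4698, -0.154, 0.0815]
tool_rot: [0.715, 0.7, 0.001, -0.003]
force: [0.4, 1.5, -0.6]
finger_gap: 0.681
```

```bash
python3 chk.py
```

```text
t 8.75 [ 0.4698 -0.154   0.0815] jawyaw -1.2075858947607445 z [-0.0029  0.0069 -1.    ] F [ 0.3923  1.4587 -0.6377] gap 0.6807629145699818 q [-0.5463  0.535   1.8561  0.0063  0.7565 -0.5298]
```

{"api": "jog_arm", "payload": {"motion": [[0.3,-3,0.2,-0.3,255],[0.4,-3.5,0.3,-0.3,255],[0.3,-3,0.2,-0.3,255],[0.3,-2,0.1,-0.2,255],[0.2,-1.2,0,0,255],[0.1,-0.7,0,0,255],[0,-0.4,0,0,255],[0,-0.2,0,0,255],[0,0,0,0,255],[0,0,0,0,255]]}}

```text
t: 9.58
tcp_pos: [0.4805, -0.3037, 0.0806]
tool_rot: [0.725, 0.689, 0.001, -0.011]
force: [-0.4, 0.8, -1.2]
finger_gap: 0.68
```

```bash
python3 chk.py
```

```text
t 9.58 [ 0.4805 -0.3037  0.0806] jawyaw -2.8620828905862123 z [-0.0148  0.0174 -0.9997] F [-0.3691  0.8264 -1.2263] gap 0.6804253161526439 q [-0.7615  0.6149  1.6568  0.003   0.8927 -0.7134]
```

{"api": "jog_arm", "payload": {"motion": [[0.3,0,-1.5,0,255],[0.3,-0.1,-2.5,0.5,255],[0,0,0,0,255],[0,0,0,0,255],[0,0,0,0,255],[0,0,0,0,255],[0,0,0,0,255]]}}

```text
t: 10.17
tcp_pos: [0.487, -0.2976, 0.043]
tool_rot: [0.719, 0.695, 0.001, -0.012]
force: [1.0, 0.4, -0.7]
finger_gap: 0.681
```

```bash
python3 chk.py; python3 - <<'E'
from h import *
s=cam("side")
cv2.imwrite("pics/s7.png",cv2.resize(s["img"][130:220,260:360,::-1],None,fx=6,fy=6,interpolation=cv2.INTER_CUBIC))
E
```

```text
t 10.17 [ 0.487  -0.2976  0.043 ] jawyaw -1.9198379843112967 z [-0.0158  0.0188 -0.9997] F [ 0.9586  0.415  -0.6599] gap 0.6812966203598896 q [-0.7462  0.6762  1.6703  0.0042  0.8196 -0.7154]
```

View pics/s7.png

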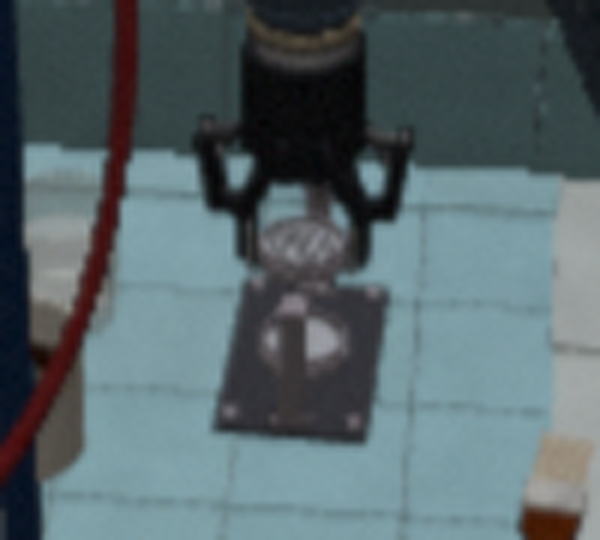

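{"api": "jog_arm", "payload": {"motion": [[0,-0.2,1,0,255],[0,-0.3,1.5,0,255],[0,-0.2,1.5,0,255],[0,-0.1,1,0,255],[0,0,-2,0,255],[0,0,-3,0,255],[0,0,-3,0,255],[0,0,0,0,255],[0,0,0,0,255],[0,0,0,0,255]]}}

```text
t: 11.05
tcp_pos: [0.492, -0.3126, 0.0268]
tool_rot: [0.719, 0.695, 0.001, -0.002]
force: [0.0, 0.3, -0.8]
finger_gap: 0.679
```

```bash
python3 chk.py
```

```text
t 11.05 [ 0.492  -0.3126  0.0268] jawyaw -2.0097098608578348 z [-0.0008  0.0043 -1.    ] F [ 0.0262  0.3058 -0.7578] gap 0.6785379094121191 q [-0.7591  0.7069  1.6629  0.0036  0.7753 -0.7266]
```

{"api": "jog_arm", "payload": {"motion": [[-0.1,0.2,-0.2,0,255],[-0.1,0.2,-0.3,0,255],[-0.1,0.2,-0.3,0,255],[-0.1,0.1,-0.2,0,255],[0,0,0,0,255],[0,0,0,0,255]]}}

```text
t: 11.55
tcp_pos: [0.4905, -0.3073, 0.0223]
tool_rot: [0.719, 0.695, 0.001, 0.003]
force: [-0.1, 0.0, -0.7]
finger_gap: 0.678
```

```bash
python3 chk.py
```

```text
t 11.55 [ 0.4905 -0.3073  0.0223] jawyaw -1.9895707901841713 z [ 0.0066 -0.0026 -1.    ] F [-0.0922  0.0337 -0.6631] gap 0.6784700305609601 q [-0.7542  0.7079  1.6841  0.0038  0.743  -0.7222]
```

{"api": "jog_arm", "payload": {"motion": [[-0.1,0.1,-0.3,0,255],[-0.1,0.1,-0.6,0,255],[-0.1,0,-0.8,0,255],[0,0,-0.7,0,255],[0,0,-0.4,0,255],[0,0,-0.3,0,255],[0,0,-0.1,0,255],[0,0,0,0,255],[0,0,0,0,255]]}}

```text
t: 12.3
tcp_pos: [0.4867, -0.3048, -0.0144]
tool_rot: [0.719, 0.695, 0.001, 0.002]
force: [-0.2, -0.6, -0.3]
finger_gap: 0.68
```

```bash
python3 chk.py;  python3 - <<'E'
from h import *
s=cam("side")
cv2.imwrite("pics/s8.png",cv2.resize(s["img"][140:220,260:360,::-1],None,fx=7,fy=7,interpolation=cv2.INTER_CUBIC))
E
```

```text
t 12.3 [ 0.4867 -0.3048 -0.0144] jawyaw -1.997547318493799 z [ 0.0051 -0.0013 -1.    ] F [-0.1847 -0.5645 -0.29  ] gap 0.6800569023765936 q [-0.7555  0.7667  1.705   0.0042  0.6653 -0.7239]
```

View pics/s8.png

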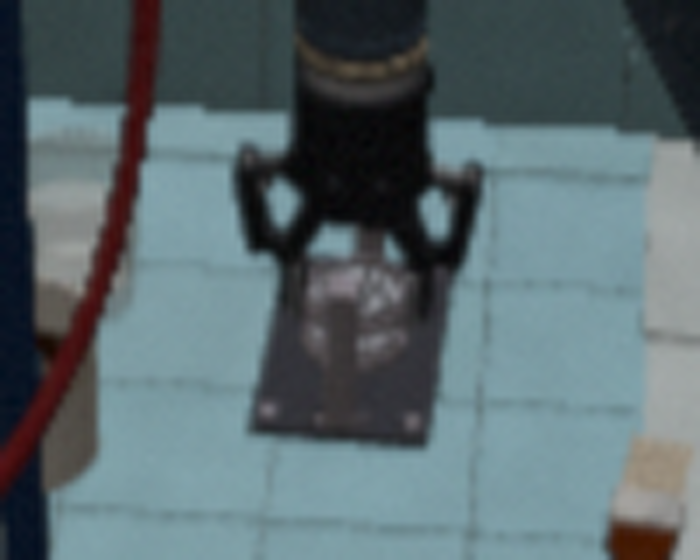

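{"api": "jog_arm", "payload": {"motion": [[0.1,-0.1,-0.2,0,255],[0,0,-0.2,0,255],[0,0,-0.2,0,255],[0,0,-0.2,0,255],[0,0,-0.1,0,255],[0,0,0,0,255]]}}

```text
t: 12.85
tcp_pos: [0.4882, -0.3062, -0.0227]
tool_rot: [0.719, 0.695, 0.001, 0.003]
force: [-0.4, 0.2, 1.6]
finger_gap: 0.683
```

```bash
python3 chk.py
```

```text
t 12.85 [ 0.4882 -0.3062 -0.0227] jawyaw -1.9845463695278192 z [ 0.0063 -0.0024 -1.    ] F [-0.439   0.2146  1.5739] gap 0.6826272347514114 q [-0.7554  0.7821  1.7026  0.0042  0.6506 -0.7241]
```

{"api": "jog_arm", "payload": {"motion": [[0,0,-0.2,0,255],[0,0,-0.1,0,255],[0,0,0,0,40],[0,0,0,0,20],[0,0,0,0,0],[0,0,0,0,0]]}}

```text
t: 13.35
tcp_pos: [0.4895, -0.3073, -0.0218]
tool_rot: [0.719, 0.695, 0.002, 0.005]
force: [0.4, -0.0, 0.2]
finger_gap: 1.004
```

```bash
python3 chk.py;  python3 - <<'E'
from h import *
s=cam("side")
cv2.imwrite("pics/s9.png",cv2.resize(s["img"][140:220,260:360,::-1],None,fx=7,fy=7,interpolation=cv2.INTER_CUBIC))
E
```

```text
t 13.35 [ 0.4895 -0.3073 -0.0218] jawyaw -1.9780545737342332 z [ 0.0096 -0.0056 -0.9999] F [ 0.428  -0.0213  0.1808] gap 1.003946669606309 q [-0.7554  0.7807  1.7021  0.0041  0.6479 -0.7242]
```

View pics/s9.png

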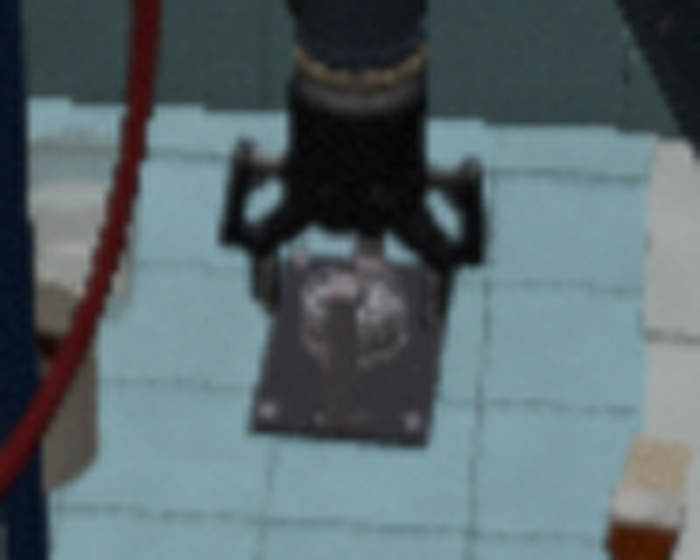

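{"api": "jog_arm", "payload": {"motion": [[0,0,0.5,0,0],[0,0,1.5,0,0],[0,0,2.5,0,0],[0,0,2.5,0,0],[0,0,2,0,0],[0,0,1.5,0,0],[0,0,1,0,0],[0,1.5,0.5,0,0],[-0.3,3,0,0,0],[-0.3,4,0,0,0]]}}

```text
t: 14.23
tcp_pos: [0.4847, -0.2264, 0.1034]
tool_rot: [0.722, 0.691, 0.002, 0.008]
force: [0.3, 0.7, -0.2]
finger_gap: 0.999
```

{"api": "jog_arm", "payload": {"motion": [[-0.3,4,0,0,0],[-0.3,4,0,0,0],[-0.3,4,0,0,0],[-0.3,4,0,0,0],[-0.3,4,0,0,0],[-0.2,3,0,0,0],[-0.2,2,0,0,0],[-0.1,1,0,0,0],[0,0.5,0,0,0],[0,0,0,0,0]]}}

```text
t: 15.07
tcp_pos: [0.4468, 0.0629, 0.0996]
tool_rot: [0.72, 0.693, -0.002, -0.001]
force: [0.8, 0.2, -0.2]
finger_gap: 1.001
```

```bash
python3 chk.py;  python3 - <<'E'
from h import *
s=cam("top")
cv2.imwrite("pics/t2.png",cv2.resize(s["img"][200:270,350:450,::-1],None,fx=8,fy=8,interpolation=cv2.INTER_NEAREST))
W=pts(s)
np.set_printoptions(precision=3,suppress=True)
print(W[232:244,390:404,2])
E
```

```text
t 15.07 [0.4468 0.0629 0.0996] jawyaw -2.1886520539505834 z [-0.0051 -0.001  -1.    ] F [ 0.7807  0.1703 -0.1594] gap 1.0009411421484686 q [-0.1075  0.4605  1.9467 -0.0023  0.7394 -0.0676]
[[0.035 0.031 0.036 0.034 0.032 0.033 0.032 0.037 0.034 0.029 0.033 0.038
  0.035 0.03 ]
 [0.033 0.03  0.033 0.033 0.032 0.033 0.036 0.03  0.029 0.033 0.031 0.031
  0.031 0.03 ]
 [0.033 0.036 0.029 0.03  0.031 0.035 0.031 0.033 0.028 0.032 0.036 0.032
  0.03  0.032]
 [0.029 0.033 0.031 0.031 0.034 0.039 0.025 0.035 0.036 0.028 0.034 0.033
  0.042 0.034]
 [0.038 0.031 0.036 0.036 0.033 0.031 0.031 0.034 0.033 0.034 0.035 0.043
  0.034 0.034]
 [0.032 0.039 0.031 0.036 0.037 0.034 0.034 0.031 0.031 0.034 0.029 0.035
  0.037 0.032]
 [0.029 0.032 0.027 0.033 0.03  0.032 0.037 0.03  0.034 0.027 0.026 0.039
  0.033 0.035]
 [0.034 0.041 0.033 0.035 0.032 0.038 0.034 0.029 0.032 0.035 0.034 0.032
  0.03  0.036]
 [0.034 0.033 0.033 0.037 0.036 0.031 0.03  0.029 0.035 0.039 0.037 0.032
  0.036 0.039]
 [0.037 0.026 0.034 0.03  0.032 0.029 0.03  0.033 0.031 0.036 0.038 0.035
  0.033 0.034]
 [0.041 0.04  0.031   nan 0.032 0.032 0.029 0.038 0.035 0.031 0.035 0.039
  0.031 0.032]
 [0.033 0.035 0.037 0.03  0.035 0.037 0.03  0.033 0.032 0.037 0.029 0.031
  0.038 0.047]]
```

View pics/t2.png

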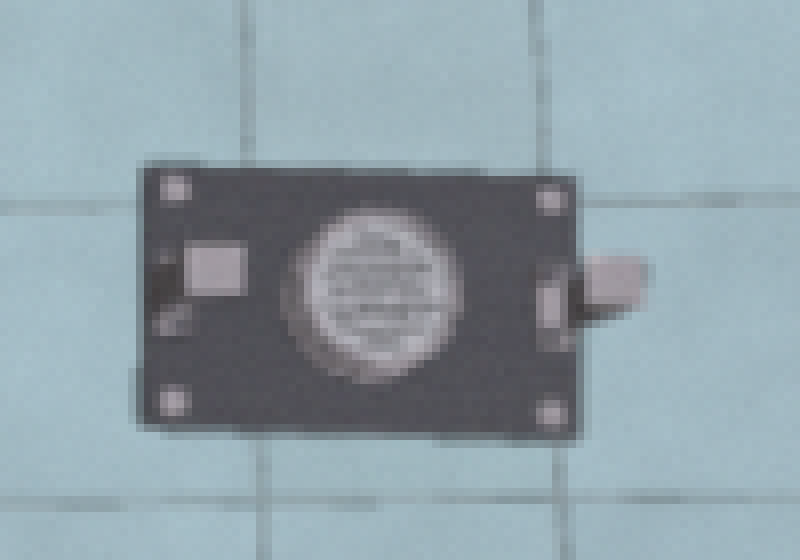

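{"api": "jog_arm", "payload": {"motion": [[0.2,0.1,-1,0,0],[0.4,0.1,-2,0,0],[0.4,0.1,-2,0,0],[0.2,0.1,-1.5,0,0],[0.1,0,-1.2,0,0],[0,0,-0.8,0,0],[0,0,-0.4,0,0],[0,0,-0.2,0,0],[0,0,0,0,0],[0,0,0,0,0]]}}

```text
t: 15.95
tcp_pos: [0.464, 0.0589, 0.0006]
tool_rot: [0.725, 0.688, -0.001, 0.0]
force: [-0.7, 0.3, 0.0]
finger_gap: 1.002
```

```bash
python3 chk.py;python3 - <<'E'
from h import *
np.set_printoptions(precision=4,suppress=True)
s=cam("top");g=cv2.cvtColor(s["img"],cv2.COLOR_RGB2GRAY)
for th in(95,105,120):
    m=np.zeros_like(g);m[222:252,383:412]=g[222:252,383:412]>th
    mod=np.r_[pan0:=np.r_[circ(30,8),circ(30,17)],circ(30,33),circ(28,40)]/1000
    print(locate(s,(396,236),mod,0,mask=m))
E
```

```text
t 15.95 [0.464  0.0589 0.0006] jawyaw -3.0030649403748595 z [-0.0012 -0.0023 -1.    ] F [-0.6538  0.3095  0.0446] gap 1.0020404030501355 q [-0.1116  0.6748  1.967  -0.005   0.5007 -0.0548]
(array([ 0.4868, -0.3066]), 390.0, 362.5663997998927)
(array([ 0.4874, -0.308 ]), 353.0, 362.674301807303)
(array([ 0.4881, -0.3089]), 304.0, 362.73843826702796)
```

{"api": "jog_arm", "payload": {"motion": [[-0.2,0.4,0,0.4,0],[-0.2,0.4,-0.4,0.4,0],[-0.1,0.1,-0.8,0,0],[0,0,-1,0,0],[0,0,-0.8,0,0],[0,0,-0.4,0,0],[0,0,-0.2,0,0],[0,0,0,0,0]]}}

```text
t: 16.67
tcp_pos: [0.4597, 0.07, -0.0358]
tool_rot: [0.719, 0.695, 0.001, 0.003]
force: [0.6, 0.1, 0.3]
finger_gap: 0.996
```

```bash
python3 chk.py
```

```text
t 16.67 [ 0.4597  0.07   -0.0358] jawyaw -1.9859200684029863 z [ 0.0049 -0.0028 -1.    ] F [0.61   0.0858 0.2792] gap 0.9958452265780526 q [-0.0882  0.7524  1.9872 -0.0061  0.3969 -0.048 ]
```

{"api": "jog_arm", "payload": {"motion": [[0,-0.2,-0.2,0,0],[0,-0.1,-0.1,0,0],[0,0,0,0,60],[0,0,0,0,120],[0,0,0,0,255],[0,0,0,0,255],[0,0,0,0,255]]}}

```text
t: 17.25
tcp_pos: [0.4601, 0.0664, -0.0382]
tool_rot: [0.719, 0.695, 0.001, 0.003]
force: [0.5, 0.8, -1.0]
finger_gap: 0.681
```

```bash
python3 chk.py
```

```text
t 17.25 [ 0.4601  0.0664 -0.0382] jawyaw -2.0110032080003166 z [ 0.0062 -0.0029 -1.    ] F [ 0.535   0.7708 -0.9518] gap 0.6806655699385055 q [-0.096   0.7574  1.9889 -0.0061  0.3889 -0.0553]
```

{"api": "jog_arm", "payload": {"motion": [[0,0,0.5,0,255],[0,0,1.5,0,255],[0,0,2.5,0,255],[0,0,2.5,0,255],[0,0,2,0,255],[0,0,1.5,0,255],[0,0,1.2,0,255],[0,-1,0.8,0,255],[0.1,-2,0.4,0,255],[0.2,-3,0,0,255]]}}

```text
t: 18.08
tcp_pos: [0.459, 0.0082, 0.0983]
tool_rot: [0.717, 0.697, 0.0, 0.001]
force: [0.8, -0.7, -1.0]
finger_gap: 0.685
```

{"api": "jog_arm", "payload": {"motion": [[0.3,-4,0,0,255],[0.3,-4,0,0,255],[0.3,-4,0,0,255],[0.3,-4,0,0,255],[0.3,-4,0,0,255],[0.3,-3,0,0,255],[0.2,-2.5,0,0,255],[0.2,-1.5,0,0,255],[0.1,-1,0,0,255],[0,-0.5,0,0,255]]}}

```text
t: 18.92
tcp_pos: [0.4753, -0.3009, 0.0988]
tool_rot: [0.718, 0.696, -0.001, 0.003]
force: [0.5, 0.3, -0.4]
finger_gap: 0.684
```

```bash
python3 chk.py
```

```text
t 18.92 [ 0.4753 -0.3009  0.0988] jawyaw -1.7686383395124434 z [ 0.0017 -0.0054 -1.    ] F [ 0.4631  0.2847 -0.4345] gap 0.6842647748487706 q [-0.7614  0.5717  1.682  -0.0035  0.8829 -0.7283]
```

{"api": "jog_arm", "payload": {"motion": [[0.3,0,-0.8,0,255],[0.4,-0.1,-1.5,0,255],[0.4,-0.1,-1.5,0,255],[0.2,-0.1,-1.2,0,255],[0,0,-1,0,255],[0,0,-0.7,0,255],[0,0,-0.4,0,255],[0,0,-0.2,0,255],[0,0,0,0,255],[0,0,0,0,255]]}}

```text
t: 19.75
tcp_pos: [0.4858, -0.2963, 0.019]
tool_rot: [0.716, 0.698, -0.001, -0.002]
force: [0.0, 0.4, -0.8]
finger_gap: 0.687
```

```bash
python3 chk.py
```

```text
t 19.75 [ 0.4858 -0.2963  0.019 ] jawyaw -1.4989771420556093 z [-0.0046  0.0017 -1.    ] F [ 0.0322  0.3926 -0.7914] gap 0.686911360593469 q [-0.7429  0.7084  1.7005 -0.0028  0.7372 -0.7147]
```

{"api": "jog_arm", "payload": {"motion": [[0.1,-0.3,0,-0.2,255],[0.1,-0.4,-0.1,-0.2,255],[0,-0.3,-0.2,0,255],[0,-0.1,-0.2,0,255],[0,0,-0.1,0,255],[0,0,0,0,255],[0,0,0,0,255]]}}

```text
t: 20.33
tcp_pos: [0.4895, -0.3109, 0.015]
tool_rot: [0.719, 0.695, -0.001, 0.001]
force: [-0.2, 0.4, -1.1]
finger_gap: 0.684
```

```bash
python3 chk.py
```

```text
t 20.33 [ 0.4895 -0.3109  0.015 ] jawyaw -1.9972578704985988 z [-0.0002 -0.0026 -1.    ] F [-0.1614  0.3962 -1.0589] gap 0.6836091195662813 q [-0.7572  0.7223  1.6789 -0.0029  0.7387 -0.7202]
```

{"api": "jog_arm", "payload": {"motion": [[-0.1,0.2,-0.2,0,255],[0,0.2,-0.3,0,255],[0,0,-0.3,0,255],[0,0,-0.2,0,255],[0,0,-0.1,0,255],[0,0,0,0,255],[0,0,0,0,255]]}}

```text
t: 20.92
tcp_pos: [0.4879, -0.3054, 0.0024]
tool_rot: [0.719, 0.695, -0.001, -0.0]
force: [-0.1, 0.1, -1.3]
finger_gap: 0.689
```

```bash
python3 chk.py; python3 - <<'E'
from h import *
s=cam("side")
cv2.imwrite("pics/s10.png",cv2.resize(s["img"][130:210,260:360,::-1],None,fx=7,fy=7,interpolation=cv2.INTER_CUBIC))
E
```

```text
t 20.92 [ 0.4879 -0.3054  0.0024] jawyaw -1.968106952415282 z [-0.0014 -0.0013 -1.    ] F [-0.1451  0.0627 -1.3198] gap 0.6885757880099362 q [-0.7522  0.7404  1.6925 -0.003   0.7088 -0.7156]
```

View pics/s10.png

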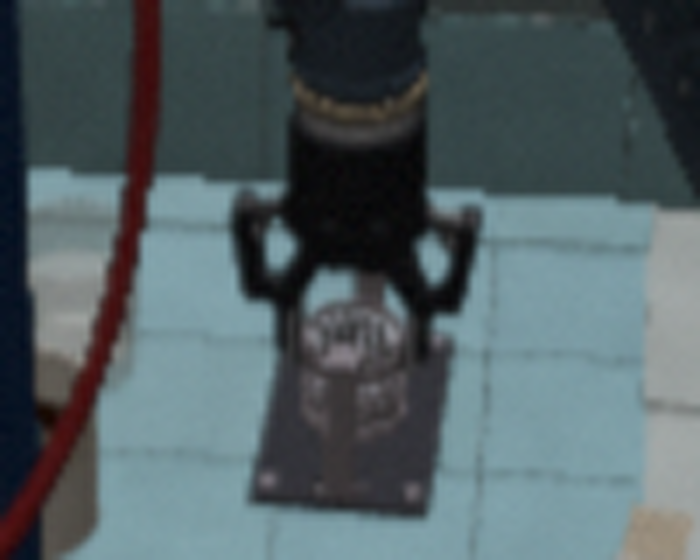

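```bash
python3 - <<'E'
from h import *
s=cam("side")
cv2.imwrite("pics/s11.png",cv2.resize(s["img"][165:205,290:330,::-1],None,fx=14,fy=14,interpolation=cv2.INTER_NEAREST))
W=pts(s)
np.set_printoptions(precision=3,suppress=True)
for v in range(172,186): print(v,W[v,306:319,2], W[v,312,1])
E
```

```text
172 [-0.     0.005 -0.     0.065  0.065  0.071  0.038  0.034  0.033  0.002
 -0.003  0.101  0.096] -0.37580989630564576
173 [0.063 0.064 0.065 0.063 0.065 0.063 0.069 0.065 0.072 0.006 0.001 0.095
 0.095] -0.3271624653582046
174 [0.056 0.062 0.062 0.054 0.06  0.062 0.062 0.063 0.063 0.063 0.071 0.003
 0.091] -0.32919000762083406
175 [ 0.059  0.059  0.059  0.062  0.062  0.069  0.065  0.062  0.065  0.063
  0.071 -0.001  0.082] -0.3188644494549566
176 [0.063 0.06  0.06  0.06  0.055 0.065 0.061 0.059 0.063 0.064 0.063 0.002
 0.082] -0.3176115169582785
177 [0.06  0.061 0.068 0.064 0.063 0.065 0.057 0.062 0.063 0.064 0.061 0.071
 0.075] -0.3167035821476134
178 [0.064 0.059 0.065 0.059 0.056 0.061 0.065 0.057 0.064 0.06  0.072 0.052
 0.068] -0.29975145215964827
179 [0.059 0.099 0.101 0.104 0.101 0.099 0.069 0.059 0.061 0.071 0.064 0.058
 0.069] -0.28762595885278563
180 [0.066 0.1   0.099 0.097 0.1   0.098 0.071 0.066 0.069 0.068 0.061 0.053
 0.058] -0.27939805908697357
181 [0.103 0.1   0.099 0.107 0.095 0.067 0.059 0.064 0.063 0.062 0.055 0.051
 0.055] -0.28786877106743614
182 [0.102 0.101 0.105 0.099 0.098 0.054 0.062 0.06  0.06  0.058 0.049 0.052
 0.055] -0.27766539549110747
183 [0.091 0.091 0.095 0.093 0.096 0.058 0.058 0.058 0.046 0.049 0.047 0.038
 0.017] -0.2768455237011407
184 [0.096 0.093 0.09  0.094 0.09  0.056 0.05  0.051 0.036 0.041 0.038 0.033
 0.01 ] -0.28077008641848766
185 [0.09  0.086 0.082 0.084 0.091 0.034 0.037 0.041 0.041 0.036 0.036 0.037
 0.009] -0.2909962665409527
```

View pics/s11.png

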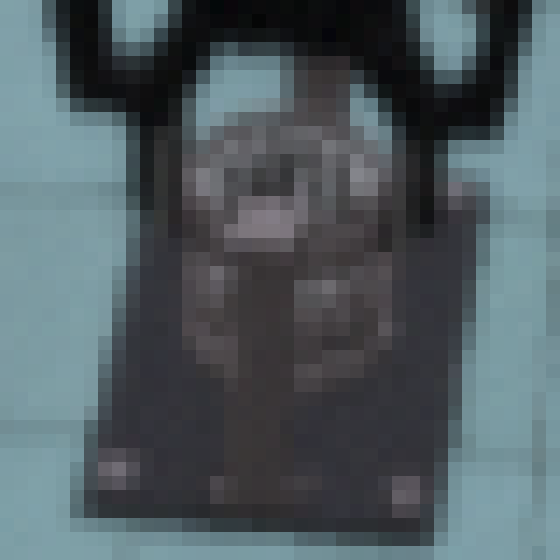

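{"api": "jog_arm", "payload": {"motion": [[0,0,-0.2,0,255],[0,0,-0.2,0,255],[0,0,-0.2,0,255],[0,0,-0.1,0,255],[0,0,0,0,255]]}}

```text
t: 21.43
tcp_pos: [0.4885, -0.3061, -0.0045]
tool_rot: [0.719, 0.695, -0.001, 0.001]
force: [-0.7, 0.6, 1.2]
finger_gap: 0.682
```

```bash
python3 chk.py
```

```text
t 21.43 [ 0.4885 -0.3061 -0.0045] jawyaw -1.982160450101556 z [ 0.     -0.0026 -1.    ] F [-0.7276  0.643   1.1543] gap 0.6818248698250994 q [-0.7524  0.7522  1.6938 -0.0029  0.6938 -0.7156]
```

Seat, release, lift away and go back toward the coarse sieve.

{"api": "jog_arm", "payload": {"motion": [[0,0,-0.2,0,255],[0,0,-0.1,0,255],[0,0,0,0,40],[0,0,0,0,20],[0,0,0,0,0],[0,0,0,0,0],[0,0,0.5,0,0],[0,0,1.5,0,0],[0,0,2.5,0,0],[0,0,2.5,0,0]]}}

```text
t: 22.27
tcp_pos: [0.4852, -0.3034, 0.0627]
tool_rot: [0.719, 0.695, -0.001, -0.005]
force: [-0.4, -1.1, 0.1]
finger_gap: 1.001
```

```bash
python3 chk.py
```

```text
t 22.27 [ 0.4852 -0.3034  0.0627] jawyaw -1.989962811599005 z [-0.0083  0.0049 -1.    ] F [-0.4347 -1.0763  0.1411] gap 1.000549785687207 q [-0.7528  0.642   1.668  -0.0027  0.841  -0.7162]
```

{"api": "jog_arm", "payload": {"motion": [[0,0,2,0,0],[0,0.5,1.5,0,0],[0,1.5,1,0,0],[-0.2,3,0.5,0,0],[-0.4,4,0,0,0],[-0.5,4,0,0,0],[-0.5,4,0,0,0],[-0.5,4,0,0,0],[-0.5,4,0,0,0],[-0.5,4,0,0,0]]}}

```text
t: 23.1
tcp_pos: [0.4601, -0.018, 0.1249]
tool_rot: [0.725, 0.689, 0.001, 0.01]
force: [1.1, 1.0, 0.1]
finger_gap: 0.998
```

{"api": "jog_arm", "payload": {"motion": [[-0.5,4,0,0,0],[-0.5,4,0,0,0],[-0.5,4,0,0,0],[-0.5,4,0,0,0],[-0.5,4,0,0,0],[-0.5,4,0,0,0],[-0.5,4,0,0,0],[-0.4,3,0,0,0],[-0.2,2,0,0,0],[-0.1,1,0,0,0]]}}

```text
t: 23.93
tcp_pos: [0.4122, 0.3407, 0.1282]
tool_rot: [0.723, 0.691, 0.004, 0.011]
force: [-0.2, -0.1, -0.1]
finger_gap: 1.0
```

```bash
python3 chk.py;  python3 - <<'E'
from h import *
s=cam("top")
cv2.imwrite("pics/t3.png",cv2.resize(s["img"][200:270,350:450,::-1],None,fx=8,fy=8,interpolation=cv2.INTER_NEAREST))
W=pts(s)
np.set_printoptions(precision=3,suppress=True)
# plane of screen
P=W[230:242,391:404].reshape(-1,3);P=P[np.isfinite(P[:,2])];A=np.c_[P[:,:2]-P[:,:2].mean(0),np.ones(len(P))];print(np.linalg.lstsq(A,P[:,2],rcond=None)[0],np.median(P[:,2]))
g=cv2.cvtColor(s["img"],cv2.COLOR_RGB2GRAY)
for th in(95,105,120):
    m=np.zeros_like(g);m[219:252,383:414]=g[219:252,383:414]>th
    print(locate(s,(394,228),np.r_[circ(30,8),circ(30,53),circ(28,60)]/1000,0,mask=m))
E
```

```text
t 23.93 [0.4122 0.3407 0.1282] jawyaw -2.583321872496458 z [ 0.0199 -0.0101 -0.9998] F [-0.1843 -0.1483 -0.138 ] gap 0.9995170401602684 q [ 0.4934  0.495   1.7318 -0.0234  0.9022  0.5529]
[-0.032  0.018  0.053] 0.053242763982596975
(array([ 0.487, -0.307]), 415.0, 400.78020644257776)
(array([ 0.488, -0.31 ]), 360.0, 401.1756145115942)
(array([ 0.489, -0.31 ]), 306.0, 401.2746428886894)
```

View pics/t3.png

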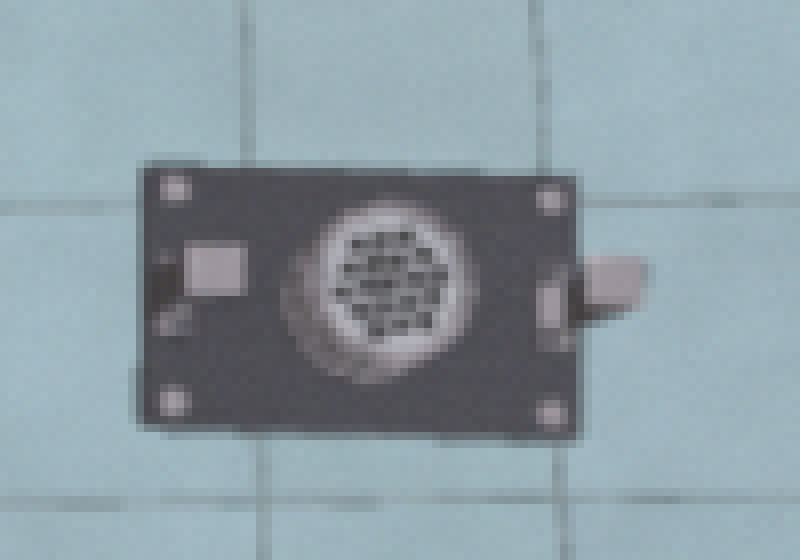

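{"api": "jog_arm", "payload": {"motion": [[-0.2,0.2,-1,0,0],[-0.3,0.3,-2,0,0],[-0.3,0.3,-2,0,0],[-0.2,0.2,-2,0,0],[-0.1,0.1,-1.5,0,0],[0,0,-1,0,0],[0,0,-0.6,0,0],[0,0,-0.4,0,0],[0,0,-0.2,0,0],[0,0,0,0,0]]}}

```text
t: 24.82
tcp_pos: [0.4011, 0.3406, 0.0138]
tool_rot: [0.727, 0.687, 0.001, 0.011]
force: [-0.5, 0.7, -0.3]
finger_gap: 1.001
```

```bash
python3 chk.py
```

```text
t 24.82 [0.4011 0.3406 0.0138] jawyaw -3.210582855714231 z [ 0.0161 -0.0151 -0.9998] F [-0.4658  0.6581 -0.3486] gap 1.001286927969145 q [ 0.5051  0.6831  1.8184 -0.0355  0.6336  0.5898]
```

{"api": "jog_arm", "payload": {"motion": [[0,0.4,0,0.5,0],[-0.1,0.5,0,0.5,0],[0,0.3,0,0,0],[0,0,0,0,0],[0,0,0,0,0]]}}

```text
t: 25.23
tcp_pos: [0.4022, 0.3545, 0.0162]
tool_rot: [0.72, 0.694, 0.003, 0.012]
force: [-0.0, -0.2, -0.1]
finger_gap: 1.001
```

```bash
python3 chk.py
```

```text
t 25.23 [0.4022 0.3545 0.0162] jawyaw -2.1538139165606864 z [ 0.0212 -0.0121 -0.9997] F [-0.0473 -0.1837 -0.0993] gap 1.0013466744772386 q [ 0.5273  0.6846  1.7968 -0.035   0.6482  0.5928]
```

{"api": "jog_arm", "payload": {"motion": [[0,0,-0.5,0,0],[0,0,-1,0,0],[0,0,-1.2,0,0],[0,0,-0.9,0,0],[0,0,-0.6,0,0],[0,0,-0.4,0,0],[0,0,-0.2,0,0],[0,0,-0.1,0,0],[0,0,0,0,0]]}}

```text
t: 25.98
tcp_pos: [0.4019, 0.3549, -0.0376]
tool_rot: [0.72, 0.694, 0.004, 0.012]
force: [-0.2, -0.3, -1.2]
finger_gap: 1.0
```

```bash
python3 chk.py
```

```text
t 25.98 [ 0.4019  0.3549 -0.0376] jawyaw -2.0809998520240782 z [ 0.0216 -0.0119 -0.9997] F [-0.1927 -0.3038 -1.1763] gap 1.0004918390554423 q [ 0.5284  0.7844  1.8099 -0.0415  0.535   0.6004]
```

{"api": "jog_arm", "payload": {"motion": [[-0.1,-0.1,0,0,0],[-0.1,0,0,0,0],[0,0,0,0,60],[0,0,0,0,120],[0,0,0,0,255],[0,0,0,0,255],[0,0,0,0,255]]}}

```text
t: 26.57
tcp_pos: [0.4006, 0.3544, -0.0357]
tool_rot: [0.72, 0.694, 0.005, 0.012]
force: [0.0, -0.5, -1.1]
finger_gap: 0.686
```

```bash
python3 chk.py; python3 - <<'E'
from h import *
s=cam("side")
cv2.imwrite("pics/s12.png",cv2.resize(s["img"][270:350,280:380,::-1],None,fx=7,fy=7,interpolation=cv2.INTER_CUBIC))
E
```

```text
t 26.57 [ 0.4006  0.3544 -0.0357] jawyaw -2.0801389178883563 z [ 0.0244 -0.0103 -0.9996] F [ 0.0351 -0.486  -1.0817] gap 0.6858769649162074 q [ 0.5287  0.7797  1.8157 -0.0419  0.5307  0.6011]
```

View pics/s12.png

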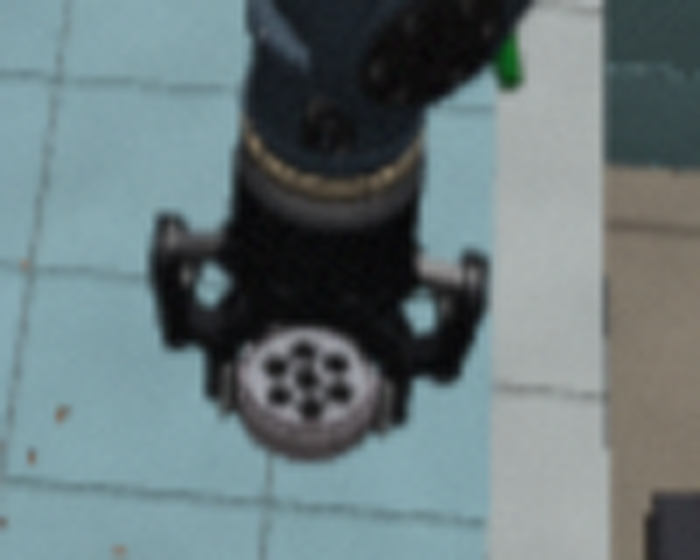

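{"api": "jog_arm", "payload": {"motion": [[0,0,0.5,0,255],[0,0,1.5,0,255],[0,0,2.5,0,255],[0,0,2.5,0,255],[0,0,2.5,0,255],[0,0,2,0,255],[0,-0.5,1.5,0,255],[0,-1.2,1,0,255],[0.2,-2,0.5,0,255],[0.4,-3,0,0,255]]}}

```text
t: 27.45
tcp_pos: [0.4044, 0.2886, 0.1168]
tool_rot: [0.718, 0.696, 0.006, 0.012]
force: [1.0, -0.3, -1.3]
finger_gap: 0.687
```

{"api": "jog_arm", "payload": {"motion": [[0.5,-4,0,0,255],[0.5,-4,0,0,255],[0.5,-4,0,0,255],[0.5,-4,0,0,255],[0.5,-4,0,0,255],[0.5,-4,0,0,255],[0.5,-4,0,0,255],[0.5,-4,0,0,255],[0.5,-4,0,0,255],[0.5,-4,0,0,255]]}}

```text
t: 28.28
tcp_pos: [0.4516, -0.1231, 0.1216]
tool_rot: [0.714, 0.7, 0.009, 0.014]
force: [0.2, 0.4, -1.3]
finger_gap: 0.685
```

```bash
python3 chk.py
```

```text
t 28.28 [ 0.4516 -0.1231  0.1216] jawyaw -1.140648505223925 z [ 0.032  -0.0065 -0.9995] F [ 0.1963  0.353  -1.343 ] gap 0.6845803142271468 q [-0.5129  0.4236  1.9171  0.0145  0.7698 -0.5032]
```

{"api": "jog_arm", "payload": {"motion": [[0.6,-3.5,0,-0.3,255],[0.6,-3.2,0,-0.3,255],[0.6,-3,0,-0.2,255],[0.5,-2.5,0,0,255],[0.4,-2,0,0,255],[0.3,-1.3,0,0,255],[0.2,-0.8,0,0,255],[0.1,-0.5,0,0,255],[0,-0.2,0,0,255],[0,0,0,0,255]]}}

```text
t: 29.12
tcp_pos: [0.4833, -0.3121, 0.1232]
tool_rot: [0.724, 0.69, 0.009, 0.016]
force: [-0.1, -0.6, -2.0]
finger_gap: 0.689
```

```bash
python3 chk.py
```

```text
t 29.12 [ 0.4833 -0.3121  0.1232] jawyaw -2.725540044913629 z [ 0.0344 -0.0109 -0.9993] F [-0.0538 -0.6394 -2.0303] gap 0.6887379924703262 q [-0.7772  0.5388  1.6569  0.0206  0.9138 -0.7418]
```

{"api": "jog_arm", "payload": {"motion": [[0,0,-1,0.3,255],[0,0,-1.5,0,255],[0,0,-1.5,0,255],[0,0.1,-1,0,255],[0,0.2,2,0,255],[0,0,3,0,255],[0,0,3,0,255],[0,0,0,0,255],[0,0,0,0,255],[0,0,0,0,255]]}}

```text
t: 29.95
tcp_pos: [0.4775, -0.2923, 0.1455]
tool_rot: [0.717, 0.697, 0.009, 0.005]
force: [0.7, -0.1, -1.2]
finger_gap: 0.687
```

```bash
python3 chk.py
```

```text
t 29.95 [ 0.4775 -0.2923  0.1455] jawyaw -1.680479880622641 z [ 0.0202  0.0056 -0.9998] F [ 0.7401 -0.0608 -1.2179] gap 0.6872622031731531 q [-0.7598  0.497   1.6588  0.0217  0.9752 -0.7426]
```

{"api": "jog_arm", "payload": {"motion": [[0.2,-0.2,-0.8,-0.2,255],[0.3,-0.3,-1.5,-0.2,255],[0.3,-0.3,-2,0,255],[0.2,-0.3,-2,0,255],[0.1,-0.2,-1.5,0,255],[0,0,-1,0,255],[0,0,-0.7,0,255],[0,0,-0.4,0,255],[0,0,-0.2,0,255],[0,0,0,0,255]]}}

```text
t: 30.78
tcp_pos: [0.4839, -0.2988, 0.0276]
tool_rot: [0.719, 0.694, 0.009, -0.004]
force: [-0.1, -1.1, -1.8]
finger_gap: 0.684
```

```bash
python3 chk.py
```

```text
t 30.78 [ 0.4839 -0.2988  0.0276] jawyaw -2.0310470801289773 z [ 0.008   0.0175 -0.9998] F [-0.1191 -1.0645 -1.8007] gap 0.6839902666734873 q [-0.7606  0.6933  1.7     0.0265  0.7548 -0.7446]
```

{"api": "jog_arm", "payload": {"motion": [[0.1,-0.1,0.1,0,255],[0.1,-0.2,0,0,255],[0.1,-0.1,0,0,255],[0,0,0,0,255],[0,0,0,0,255]]}}

```text
t: 31.2
tcp_pos: [0.4891, -0.3048, 0.0318]
tool_rot: [0.719, 0.695, 0.009, -0.0]
force: [-0.3, 0.1, -1.2]
finger_gap: 0.685
```

```bash
python3 chk.py; python3 - <<'E'
from h import *
s=cam("side")
cv2.imwrite("pics/s13.png",cv2.resize(s["img"][140:210,270:355,::-1],None,fx=9,fy=9,interpolation=cv2.INTER_CUBIC))
E
```

```text
t 31.2 [ 0.4891 -0.3048  0.0318] jawyaw -2.01762736681782 z [ 0.0127  0.0131 -0.9998] F [-0.3318  0.0966 -1.2194] gap 0.6853644977472659 q [-0.762   0.6911  1.6842  0.0262  0.7663 -0.7457]
```

View pics/s13.png

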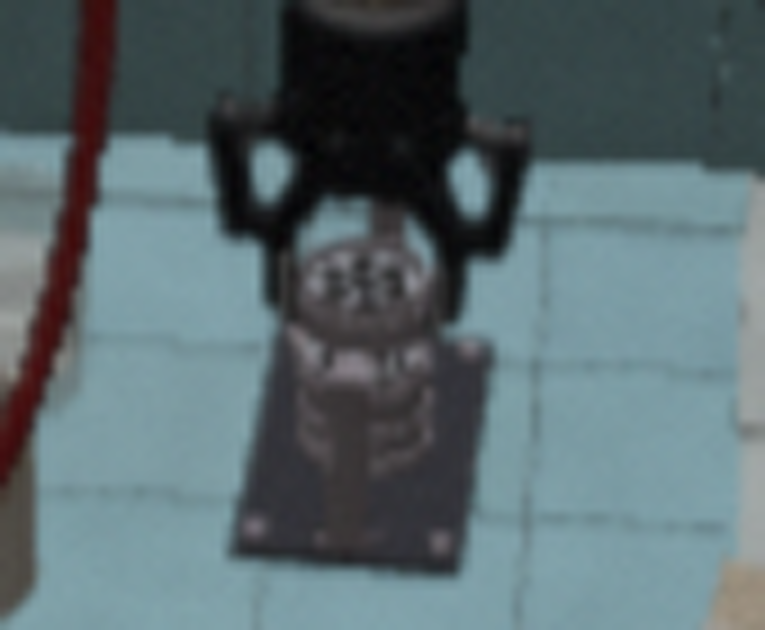

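{"api": "jog_arm", "payload": {"motion": [[0,0,-0.2,0,255],[0,0,-0.3,0,255],[0,0,-0.3,0,255],[0,0,-0.2,0,255],[0,0,-0.1,0,255],[0,0,0,0,255]]}}

```text
t: 31.75
tcp_pos: [0.4892, -0.3049, 0.0201]
tool_rot: [0.719, 0.695, 0.009, 0.0]
force: [0.8, -0.9, -0.6]
finger_gap: 0.683
```

```bash
python3 chk.py
```

```text
t 31.75 [ 0.4892 -0.3049  0.0201] jawyaw -2.0131480886497837 z [ 0.0133  0.0125 -0.9998] F [ 0.782  -0.9363 -0.5991] gap 0.6830075628336342 q [-0.7619  0.7101  1.6892  0.027   0.7414 -0.7467]
```

{"api": "jog_arm", "payload": {"motion": [[0,0,-0.2,0,255],[0,0,-0.2,0,255],[0,0,-0.2,0,255],[0,0,-0.2,0,255]]}}

```text
t: 32.08
tcp_pos: [0.4896, -0.3051, 0.0178]
tool_rot: [0.719, 0.695, 0.009, 0.001]
force: [-3.1, 2.3, 12.7]
finger_gap: 0.685
```

```bash
python3 chk.py
```

```text
t 32.08 [ 0.4896 -0.3051  0.0178] jawyaw -1.9579861094935362 z [ 0.0145  0.011  -0.9998] F [-3.0613  2.3226 12.7036] gap 0.6848320525903606 q [-0.7616  0.7139  1.6903  0.0269  0.7346 -0.7474]
```

{"api": "jog_arm", "payload": {"motion": [[0,0,0,0,40],[0,0,0,0,20],[0,0,0,0,0],[0,0,0,0,0],[0,0,0.5,0,0],[0,0,1.5,0,0],[0,0,2,0,0],[0,0,2,0,0],[0,0,2,0,0],[0,0,1.5,0,0]]}}

```text
t: 32.92
tcp_pos: [0.4869, -0.3028, 0.113]
tool_rot: [0.719, 0.695, 0.009, -0.004]
force: [0.2, -1.3, 1.0]
finger_gap: 1.002
```

{"api": "jog_arm", "payload": {"motion": [[0,0.5,1,3,0],[-0.1,1,0.5,6,0],[-0.2,2,0,7,0],[-0.2,2.5,0,7,0],[-0.2,3,0,7,0],[-0.2,3,0,7,0],[-0.2,3,0,7,0],[-0.2,2.5,0,7,0],[-0.1,2,0,6,0],[-0.1,1,0,4,0]]}}

```text
t: 33.75
tcp_pos: [0.4738, -0.0969, 0.1356]
tool_rot: [0.25, 0.968, 0.009, -0.0]
force: [-1.1, -0.5, -0.1]
finger_gap: 0.996
```

```bash
python3 chk.py;  python3 - <<'E'
from h import *
s=cam("top")
cv2.imwrite("pics/t4.png",cv2.resize(s["img"][200:270,290:440,::-1],None,fx=5,fy=5,interpolation=cv2.INTER_NEAREST))
W=pts(s)
np.set_printoptions(precision=3,suppress=True)
P=W[228:240,393:406].reshape(-1,3);P=P[np.isfinite(P[:,2])];A=np.c_[P[:,:2]-P[:,:2].mean(0),np.ones(len(P))];print(np.linalg.lstsq(A,P[:,2],rcond=None)[0],np.median(P[:,2]))
E
```

```text
t 33.75 [ 0.4738 -0.0969  0.1356] jawyaw 61.080570617213105 z [ 0.0038  0.0176 -0.9998] F [-1.1085 -0.4694 -0.1058] gap 0.9963230141059297 q [-0.4458  0.4283  1.8414  0.0228  0.8761 -1.5265]
[-0.014  0.026  0.077] 0.07718519350967668
```

View pics/t4.png

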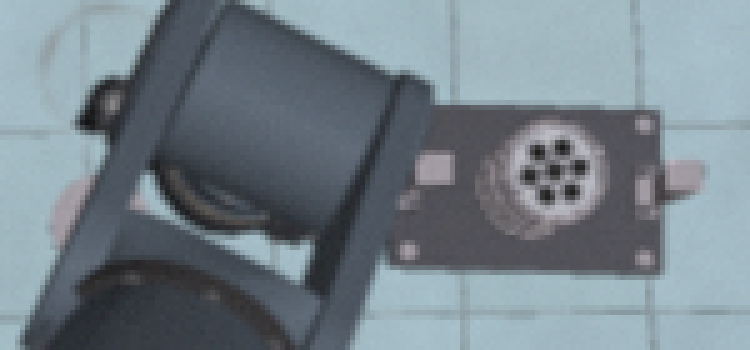

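```bash
cat > lid.py <<'E'
from h import *
import pickle
from scipy.optimize import minimize
np.set_printoptions(precision=4,suppress=True)
def box(l,w,z0,z1): return np.array([[sx*l/2,sy*w/2,z] for sx in(-1,1) for sy in(-1,1) for z in(z0,z1)])/1000
parts=[box(140,14,6,12),np.r_[circ(30,6),circ(30,12)]/1000,box(44,14,12,36)]
def fit(s,x0,crop,th,zoff=0):
    u0,v0,u1,v1=crop
    g=cv2.cvtColor(s["img"],cv2.COLOR_RGB2GRAY);hsv=cv2.cvtColor(s["img"],cv2.COLOR_RGB2HSV)
    # soft mask
    bgs=np.median(hsv[v0:v1,u0:u1,1]);S=hsv[v0:v1,u0:u1,1].astype(float);G=g[v0:v1,u0:u1]
    m=np.clip((bgs-S)/(bgs-12),0,1);m[G<75]=1
    n,l,st,ce=cv2.connectedComponentsWithStats((m>.35).astype(np.uint8));p=proj(s,[[x0[0],x0[1],.03]])[0].astype(int);k=l[p[1]-v0,p[0]-u0]
    m=m*cv2.dilate((l==k).astype(np.uint8),np.ones((3,3)))
    F=8
    def ren(x):
        im=np.zeros(((v1-v0)*F,(u1-u0)*F),np.uint8);c,sn=np.cos(x[2]),np.sin(x[2]);Rz=np.array([[c,-sn,0],[sn,c,0],[0,0,1]])
        for P in parts:
            q=proj(s,P@Rz.T+[x[0],x[1],zoff]);q=((q-[u0,v0]+.5)*F-.5)
            cv2.fillConvexPoly(im,cv2.convexHull(np.round(q*16).astype(np.int32)),255,shift=4)
        return cv2.resize(im,(u1-u0,v1-v0),interpolation=cv2.INTER_AREA)/255.
    f=lambda x:((ren(x)-m)**2).sum()
    r=minimize(f,x0,method="Nelder-Mead",options=dict(initial_simplex=np.array([x0]+[np.array(x0)+d for d in([.004,0,0],[0,.004,0],[0,0,.06])]),xatol=1e-5,fatol=1e-4))
    return r.x,np.degrees(r.x[2])%180,r.fun,m.sum(),ren(r.x).sum()
if __name__=="__main__":
    s=pickle.load(open("top0.pkl","rb"));print(fit(s,[.468,-.052,np.radians(154)],(290,212,335,272),0))
    s=pickle.load(open("side0.pkl","rb"));print(fit(s,[.469,-.054,np.radians(154)],(285,215,335,250),0))
E
python3 lid.py
```

```text
(array([ 0.4675, -0.0511,  2.6917]), np.float64(154.22222002724303), np.float64(15.992625913110341), np.float64(479.4), np.float64(457.30196078431374))
(array([ 0.4696, -0.053 ,  2.7025]), np.float64(154.8420010100964), np.float64(17.76408229238074), np.float64(244.02040816326527), np.float64(273.9176470588235))
```

{"api": "jog_arm", "payload": {"motion": [[0,-0.5,-0.5,0.5,0],[0,-1,-0.5,1,0],[0,-1,-0.5,1,0],[0,-0.5,-0.5,0.5,0],[0,3,0,0,0],[0,4,0,0,0],[0,0,0,0,0],[0,0,0,0,0],[0,0,0,0,0]]}}

```text
t: 34.55
tcp_pos: [0.4768, -0.0637, 0.1126]
tool_rot: [0.23, 0.973, 0.008, 0.001]
force: [0.4, 0.1, -0.7]
finger_gap: 1.0
```

```bash
python3 chk.py
```

```text
t 34.55 [ 0.4768 -0.0637  0.1126] jawyaw 63.42808164037735 z [ 0.0061  0.0143 -0.9999] F [ 0.362   0.1288 -0.719 ] gap 0.9999362693462287 q [-0.3767  0.4634  1.8716  0.0215  0.8062 -1.4986]
```

{"api": "jog_arm", "payload": {"motion": [[-0.1,0.2,-0.8,0.5,0],[-0.2,0.3,-1.5,0.5,0],[-0.2,0.3,-2,0,0],[-0.1,0.2,-2,0,0],[0,0,-1.5,0,0],[0,0,-1,0,0],[0,0,-0.6,0,0],[0,0,-0.3,0,0],[0,0,0,0,0],[0,0,0,0,0]]}}

```text
t: 35.38
tcp_pos: [0.4738, -0.0639, 0.0087]
tool_rot: [0.227, 0.974, 0.006, 0.005]
force: [-0.0, -0.0, -0.5]
finger_gap: 1.0
```

```bash
python3 chk.py
```

```text
t 35.38 [ 0.4738 -0.0639  0.0087] jawyaw 63.73930651809173 z [ 0.013   0.0103 -0.9999] F [-0.0001 -0.031  -0.4686] gap 1.0002068577041867 q [-0.3786  0.661   1.9492  0.0287  0.5233 -1.5158]
```

{"api": "jog_arm", "payload": {"motion": [[-0.1,0.3,0,0.3,0],[-0.1,0.4,0,0.3,0],[-0.1,0.3,0,0,0],[0,0.1,0,0,0],[0,0,0,0,0],[0,0,0,0,0]]}}

```text
t: 35.88
tcp_pos: [0.4724, -0.0523, 0.0113]
tool_rot: [0.221, 0.975, 0.006, 0.008]
force: [-0.4, -0.6, 0.2]
finger_gap: 1.002
```

```bash
python3 chk.py
```

```text
t 35.88 [ 0.4724 -0.0523  0.0113] jawyaw 64.4274854395683 z [ 0.0184  0.0083 -0.9998] F [-0.3988 -0.5505  0.2155] gap 1.0023131392614777 q [-0.3563  0.653   1.9603  0.029   0.5142 -1.5058]
```

Good; lower to -0.023.

{"api": "jog_arm", "payload": {"motion": [[-0.1,0.1,-0.4,0,0],[0,0,-0.8,0,0],[0,0,-0.8,0,0],[0,0,-0.5,0,0],[0,0,-0.3,0,0],[0,0,-0.1,0,0],[0,0,0,0,0],[0,0,0,0,0]]}}

```text
t: 36.55
tcp_pos: [0.4711, -0.0511, -0.0217]
tool_rot: [0.221, 0.975, 0.006, 0.008]
force: [-0.2, -0.1, 1.2]
finger_gap: 1.0
```

```bash
python3 chk.py; python3 - <<'E'
from h import *
s=cam("side")
cv2.imwrite("pics/s14.png",cv2.resize(s["img"][190:260,270:355,::-1],None,fx=8,fy=8,interpolation=cv2.INTER_CUBIC))
E
```

```text
t 36.55 [ 0.4711 -0.0511 -0.0217] jawyaw 64.43030173620613 z [ 0.0174  0.0087 -0.9998] F [-0.235  -0.1303  1.218 ] gap 0.9998648889032011 q [-0.3549  0.7231  1.9727  0.0338  0.4328 -1.5099]
```

View pics/s14.png

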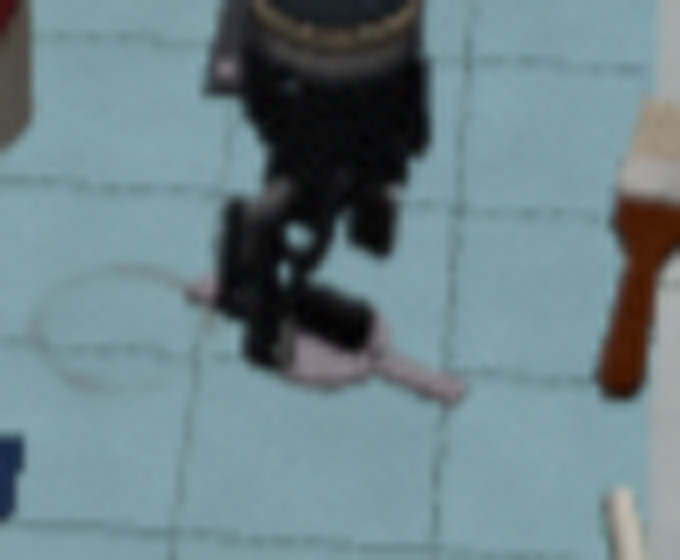

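{"api": "jog_arm", "payload": {"motion": [[0,0,0,0,100],[0,0,0,0,200],[0,0,0,0,255],[0,0,0,0,255],[0,0,0,0,255],[0,0,0,0,255],[0,0,0,0,255],[0,0,0,0,255]], "squeeze": 60}}

```text
t: 37.27
tcp_pos: [0.472, -0.0516, -0.0202]
tool_rot: [0.221, 0.975, 0.006, 0.009]
force: [-0.5, -0.5, -1.2]
finger_gap: 0.149
```

```bash
python3 chk.py; python3 - <<'E'
from h import *
s=cam("side")
cv2.imwrite("pics/s15.png",cv2.resize(s["img"][190:260,270:355,::-1],None,fx=8,fy=8,interpolation=cv2.INTER_CUBIC))
E
```

```text
t 37.27 [ 0.472  -0.0516 -0.0202] jawyaw 64.45086882300711 z [ 0.0201  0.0074 -0.9998] F [-0.5076 -0.4507 -1.2498] gap 0.1485157056976727 q [-0.355   0.72    1.9723  0.0333  0.4332 -1.5099]
```

View pics/s15.png

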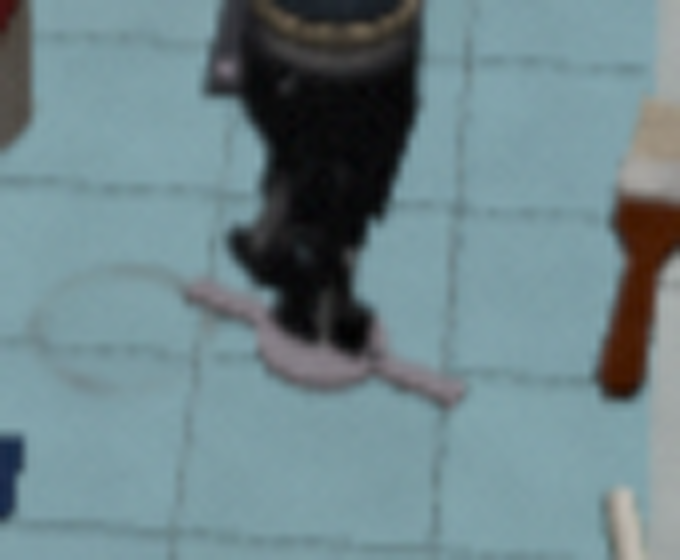

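{"api": "jog_arm", "payload": {"motion": [[0,0,0.4,0,255],[0,0,1.2,0,255],[0,0,2,0,255],[0,0,2.2,0,255],[0,0,2.2,0,255],[0,0,1.8,0,255],[0,0,1.2,0,255],[0,0,0.8,0,255],[0,0,0.4,0,255],[0,0,0,0,255]]}}

```text
t: 38.15
tcp_pos: [0.4672, -0.0496, 0.106]
tool_rot: [0.221, 0.975, 0.007, 0.004]
force: [-0.6, 0.3, -1.8]
finger_gap: 0.15
```

```bash
python3 chk.py; python3 - <<'E'
from h import *
s=cam("side")
cv2.imwrite("pics/s16.png",cv2.resize(s["img"][160:240,270:355,::-1],None,fx=7,fy=7,interpolation=cv2.INTER_CUBIC))
E
```

```text
t 38.15 [ 0.4672 -0.0496  0.106 ] jawyaw 64.41200686453294 z [ 0.0113  0.0111 -0.9999] F [-0.5759  0.3403 -1.8212] gap 0.14957714960562676 q [-0.3548  0.4619  1.9088  0.0207  0.7643 -1.4939]
```

View pics/s16.png

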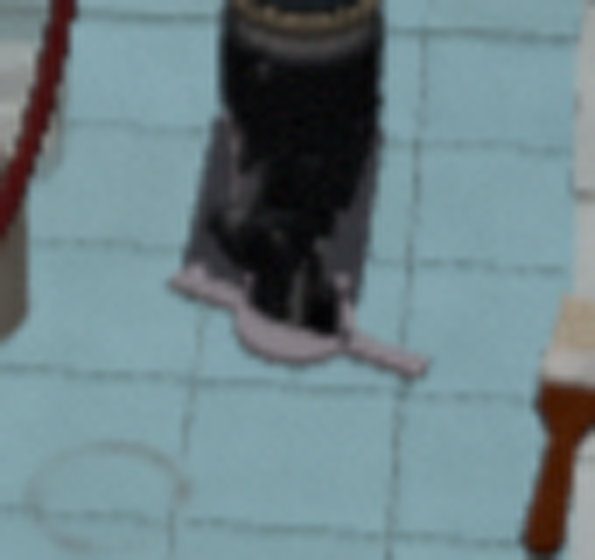

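{"api": "jog_arm", "payload": {"motion": [[0.1,-0.7,0.1,1,255],[0.2,-1.5,0.1,2,255],[0.3,-2.5,0.1,3,255],[0.3,-3,0.1,3,255],[0.3,-3,0,3,255],[0.3,-3,0,3,255],[0.3,-3,0,3,255],[0.3,-2.5,0,2,255],[0.2,-2,0,1,255],[0.2,-1.3,0,0.5,255]]}}

```text
t: 39.03
tcp_pos: [0.4822, -0.2764, 0.0975]
tool_rot: [0.023, 1.0, 0.012, -0.011]
force: [0.4, 0.2, -1.9]
finger_gap: 0.146
```

{"api": "jog_arm", "payload": {"motion": [[0.1,-0.8,0,0,255],[0.1,-0.5,0,0,255],[0,-0.3,0,0,255],[0,0,0,0,255],[0,0,0,0,255]]}}

```text
t: 39.45
tcp_pos: [0.482, -0.2937, 0.0924]
tool_rot: [0.025, 0.999, 0.015, -0.014]
force: [0.6, 0.3, -2.2]
finger_gap: 0.147
```

```bash
python3 chk.py
```

```text
t 39.45 [ 0.482  -0.2937  0.0924] jawyaw 87.08355807998866 z [-0.0269  0.0309 -0.9992] F [ 0.6329  0.2515 -2.2159] gap 0.14668478193728438 q [-0.7478  0.5992  1.6447  0.0054  0.9384 -2.2714]
```

{"api": "jog_arm", "payload": {"motion": [[0,-0.1,1,0,255],[0,-0.1,1.5,0,255],[0,-0.1,1.5,0,255],[0.1,0,1.5,0,255],[0.1,0,1,0,255],[0,0,-2,0,255],[0,0,-3,0,255],[0,0,0,0,255],[0,0,0,0,255],[0,0,0,0,255]]}}

```text
t: 40.28
tcp_pos: [0.4848, -0.2878, 0.1182]
tool_rot: [0.02, 1.0, 0.015, -0.013]
force: [0.0, -0.1, -1.9]
finger_gap: 0.149
```

```bash
python3 chk.py
```

```text
t 40.28 [ 0.4848 -0.2878  0.1182] jawyaw 87.65640656505504 z [-0.0253  0.0306 -0.9992] F [ 0.0164 -0.0544 -1.8894] gap 0.14917747474166432 q [-0.7375  0.5605  1.629   0.0068  0.9914 -2.2716]
```

{"api": "jog_arm", "payload": {"motion": [[0,-0.2,1,0,255],[0,-0.3,1.5,0,255],[0,-0.3,1.5,0,255],[0,0,1,0,255],[0,0,-2,0,255],[0,0,-3,0,255],[0,0,-3,0,255],[0,0,0,0,255],[0,0,0,0,255],[0,0,0,0,255]]}}

```text
t: 41.12
tcp_pos: [0.4909, -0.2988, 0.1055]
tool_rot: [0.018, 1.0, 0.008, -0.005]
force: [-0.8, -0.2, -1.4]
finger_gap: 0.149
```

```bash
python3 chk.py
```

```text
t 41.12 [ 0.4909 -0.2988  0.1055] jawyaw 87.87569781963613 z [-0.0091  0.016  -0.9998] F [-0.7696 -0.1741 -1.4447] gap 0.14938087813048284 q [-0.7444  0.5825  1.6289  0.0068  0.9477 -2.2823]
```

{"api": "jog_arm", "payload": {"motion": [[0,-0.1,1,0,255],[0,-0.1,1.5,0,255],[0,0,1.5,0,255],[0,0,1,0,255],[0,0,-2,0,255],[0,0,-3,0,255],[0,0,-3,0,255],[0,0,0,0,255],[0,0,0,0,255],[0,0,0,0,255]]}}

```text
t: 41.95
tcp_pos: [0.5012, -0.309, 0.1]
tool_rot: [0.018, 1.0, -0.004, 0.009]
force: [0.7, 0.1, -1.9]
finger_gap: 0.148
```

```bash
python3 chk.py
```

```text
t 41.95 [ 0.5012 -0.309   0.1   ] jawyaw 87.9719630865002 z [ 0.0181 -0.009  -0.9998] F [ 0.7383  0.078  -1.8951] gap 0.1477782436996808 q [-0.7453  0.5927  1.6275  0.0072  0.9019 -2.2852]
```

{"api": "jog_arm", "payload": {"motion": [[-0.2,0.1,-0.3,0,255],[-0.3,0.1,-0.6,0,255],[-0.2,0,-0.7,0,255],[-0.1,0,-0.6,0,255],[0,0,-0.3,0,255],[0,0,-0.1,0,255],[0,0,0,0,255],[0,0,0,0,255]]}}

```text
t: 42.62
tcp_pos: [0.4953, -0.3094, 0.0782]
tool_rot: [0.018, 1.0, -0.008, 0.013]
force: [-0.4, 0.0, -1.8]
finger_gap: 0.145
```

```bash
python3 chk.py
```

```text
t 42.62 [ 0.4953 -0.3094  0.0782] jawyaw 87.97182748982044 z [ 0.026  -0.0163 -0.9995] F [-0.4115  0.0391 -1.7546] gap 0.14529128784733328 q [-0.7531  0.6165  1.6635  0.0079  0.8314 -2.2939]
```

```bash
python3 - <<'E'
from h import *
s=cam("side")
cv2.imwrite("pics/s17.png",cv2.resize(s["img"][135:205,270:355,::-1],None,fx=9,fy=9,interpolation=cv2.INTER_CUBIC))
E
```

```text
(no output)
```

View pics/s17.png

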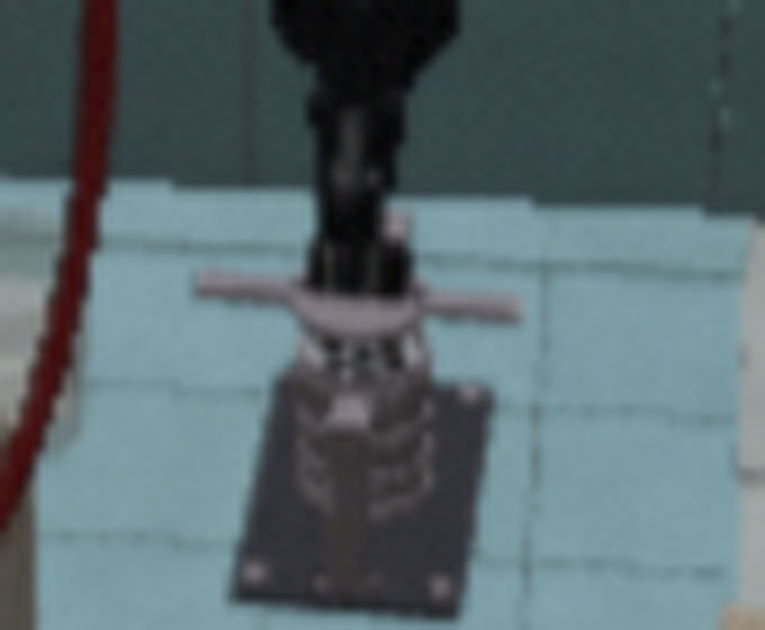

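{"api": "jog_arm", "payload": {"motion": [[-0.1,0.1,-0.1,0,255],[-0.1,0.1,-0.2,0,255],[-0.1,0,-0.3,0,255],[0,0,-0.2,0,255],[0,0,-0.1,0,255],[0,0,0,0,255],[0,0,0,0,255]]}}

```text
t: 43.25
tcp_pos: [0.4924, -0.3074, 0.0685]
tool_rot: [0.017, 1.0, -0.008, 0.013]
force: [-0.2, 0.7, -1.8]
finger_gap: 0.143
```

```bash
python3 chk.py; python3 - <<'E'
from h import *
s=cam("side")
cv2.imwrite("pics/s18.png",cv2.resize(s["img"][145:205,280:350,::-1],None,fx=10,fy=10,interpolation=cv2.INTER_CUBIC))
E
```

```text
t 43.25 [ 0.4924 -0.3074  0.0685] jawyaw 87.98267481256694 z [ 0.0266 -0.0168 -0.9995] F [-0.2239  0.7002 -1.8262] gap 0.14310405817289665 q [-0.754   0.6278  1.6791  0.0082  0.8038 -2.2954]
```

View pics/s18.png

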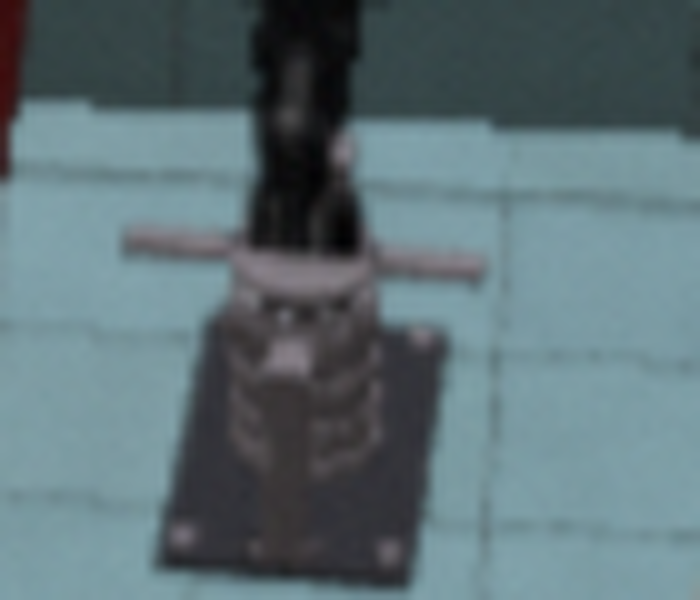

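{"api": "jog_arm", "payload": {"motion": [[-0.1,0.1,-0.1,0,255],[0,0,-0.2,0,255],[0,0,-0.2,0,255],[0,0,-0.2,0,255],[0,0,-0.1,0,255],[0,0,0,0,255]]}}

```text
t: 43.8
tcp_pos: [0.4916, -0.3066, 0.06]
tool_rot: [0.017, 1.0, -0.009, 0.014]
force: [-0.3, -0.1, -1.9]
finger_gap: 0.145
```

```bash
python3 chk.py
```

```text
t 43.8 [ 0.4916 -0.3066  0.06  ] jawyaw 87.98290575240047 z [ 0.0273 -0.0175 -0.9995] F [-0.316  -0.143  -1.9094] gap 0.14548249375654024 q [-0.7539  0.6399  1.6875  0.0084  0.7823 -2.2956]
```

{"api": "jog_arm", "payload": {"motion": [[0,0,-0.1,0,255],[0,0,-0.2,0,255],[0,0,-0.2,0,255],[0,0,-0.1,0,255]]}}

```text
t: 44.13
tcp_pos: [0.4919, -0.3068, 0.0581]
tool_rot: [0.017, 1.0, -0.009, 0.014]
force: [-2.7, 1.2, 3.0]
finger_gap: 0.151
```

```bash
python3 chk.py
```

```text
t 44.13 [ 0.4919 -0.3068  0.0581] jawyaw 88.00284384858413 z [ 0.0277 -0.0178 -0.9995] F [-2.7474  1.2285  2.9628] gap 0.15117364272796516 q [-0.7537  0.6431  1.688   0.0085  0.7781 -2.2959]
```

{"api": "jog_arm", "payload": {"motion": [[0,0,0,0,185],[0,0,0,0,175],[0,0,0,0,175],[0,0,0,0,175]]}}

```text
t: 44.47
tcp_pos: [0.4932, -0.3079, 0.0597]
tool_rot: [0.017, 1.0, -0.01, 0.016]
force: [0.5, 0.0, 1.1]
finger_gap: 0.317
```

```bash
python3 chk.py; python3 - <<'E'
from h import *
s=cam("side")
cv2.imwrite("pics/s19.png",cv2.resize(s["img"][145:205,280:350,::-1],None,fx=10,fy=10,interpolation=cv2.INTER_CUBIC))
W=pts(s)
np.set_printoptions(precision=3,suppress=True)
for v in range(166,174): print(v,W[v,290:332:2,2])
E
```

```text
t 44.47 [ 0.4932 -0.3079  0.0597] jawyaw 87.9939284572401 z [ 0.0311 -0.0209 -0.9993] F [0.4734 0.0264 1.1181] gap 0.3165498051379822 q [-0.7537  0.6408  1.6867  0.0086  0.7771 -2.2958]
166 [ 0.006 -0.001  0.002 -0.001  0.002 -0.004  0.002 -0.     0.151  0.149
  0.151  0.142  0.116 -0.    -0.003  0.001 -0.001 -0.005  0.003 -0.002
 -0.001]
167 [ 0.005 -0.008  0.003  0.002  0.003 -0.001 -0.002 -0.005  0.126  0.128
  0.129  0.119  0.109  0.002  0.001 -0.001  0.    -0.001 -0.003  0.005
 -0.004]
168 [-0.     0.004  0.009  0.001  0.005 -0.001 -0.001 -0.     0.121  0.126
  0.123  0.114  0.113  0.003  0.001 -0.003  0.011 -0.003 -0.007  0.002
 -0.002]
169 [ 0.004 -0.001 -0.006  0.001  0.001 -0.     0.001  0.088  0.112  0.123
  0.128  0.107  0.114  0.091  0.     0.001  0.    -0.007  0.001 -0.005
 -0.006]
170 [ 0.002 -0.     0.094  0.092  0.088  0.093  0.094  0.091  0.117  0.116
  0.117  0.107  0.099  0.085  0.     0.005  0.001  0.005 -0.002  0.002
 -0.   ]
171 [-0.003  0.085  0.089  0.088  0.093  0.088  0.088  0.094  0.104  0.109
  0.109  0.096  0.101  0.088 -0.002  0.002 -0.003  0.004  0.002  0.002
  0.002]
172 [0.003 0.087 0.086 0.087 0.085 0.09  0.089 0.088 0.1   0.103 0.109 0.09
 0.094 0.088 0.086 0.095 0.091 0.091 0.09  0.09  0.002]
173 [ 0.001  0.004  0.005  0.004  0.002  0.001  0.001  0.091  0.094  0.096
  0.091  0.095  0.089  0.089  0.089  0.088  0.092  0.09   0.098  0.09
 -0.007]
```

View pics/s19.png

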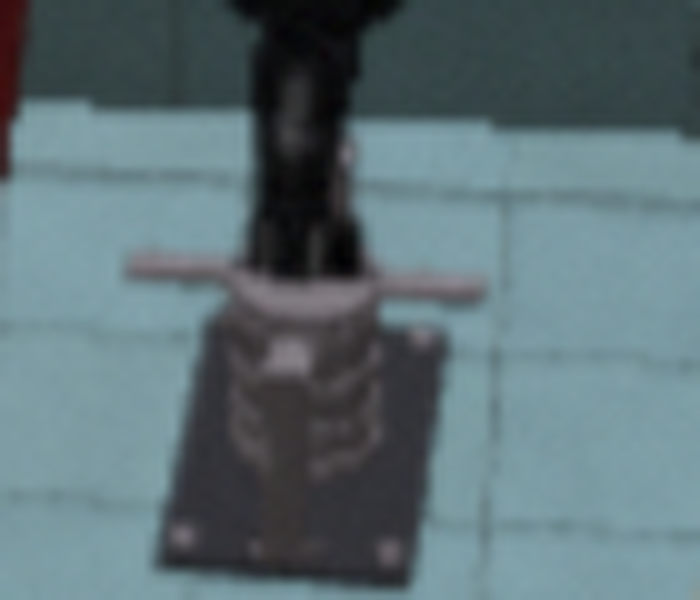

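{"api": "jog_arm", "payload": {"motion": [[0,0,0.5,0,175],[0,0,1.5,0,175],[0,0,3,0,175],[0,0,3,0,175],[0,0,3,0,175],[0,0,0,0,175],[0,0,0,0,175],[0,0,0,0,175]]}}

```text
t: 45.18
tcp_pos: [0.4917, -0.3066, 0.1734]
tool_rot: [0.017, 1.0, -0.009, 0.014]
force: [0.2, -1.0, -0.4]
finger_gap: 0.318
```

```bash
python3 chk.py; python3 - <<'E'
from h import *
s=cam("side")
cv2.imwrite("pics/s20.png",cv2.resize(s["img"][130:205,270:350,::-1],None,fx=8,fy=8,interpolation=cv2.INTER_CUBIC))
E
```

```text
t 45.18 [ 0.4917 -0.3066  0.1734] jawyaw 87.98859893561139 z [ 0.0277 -0.0177 -0.9995] F [ 0.1507 -0.9801 -0.37  ] gap 0.31796385090947654 q [-0.7538  0.4767  1.5988  0.0071  1.0338 -2.2933]
```

View pics/s20.png

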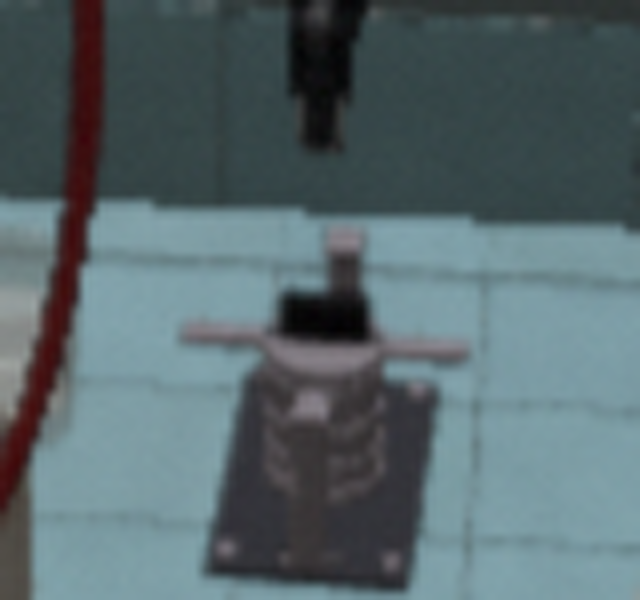

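{"api": "jog_arm", "payload": {"motion": [[0,0,-1,0,175],[0,0,-1.5,0,175],[0,0,-1.5,0,175],[0,0,-1,0,175],[0,0,2,0,175],[0,0,3,0,175],[0,0,3,0,175],[0,0,0,0,175],[0,0,0,0,175],[0,0,0,0,175]]}}

```text
t: 46.07
tcp_pos: [0.4812, -0.2974, 0.1811]
tool_rot: [0.018, 1.0, 0.005, -0.001]
force: [0.3, -0.9, 0.2]
finger_gap: 0.315
```

```bash
python3 chk.py; python3 - <<'E'
from lid import *
s=cam("side");pickle.dump(s,open("side1.pkl","wb"))
p=proj(s,[[.488,-.306,.11]])[0];print(p)
print(fit(s,[.487,-.307,np.radians(-2)],(288,160,335,180),0,.078))
E
```

```text
t 46.07 [ 0.4812 -0.2974  0.1811] jawyaw 87.94122061731747 z [-0.0018  0.01   -0.9999] F [ 0.3212 -0.9088  0.208 ] gap 0.3154565371714584 q [-0.7547  0.4662  1.5918  0.0069  1.0919 -2.2928]
[310.5187 167.5825]Traceback (most recent call last):
  File "<stdin>", line 4, in <module>
  File "lid.py", line 13, in fit
    n,l,st,ce=cv2.connectedComponentsWithStats((m>.35).astype(np.uint8));p=proj(s,[[x0[0],x0[1],.03]])[0].astype(int);k=l[p[1]-v0,p[0]-u0]
                                                                                                                        ~^^^^^^^^^^^^^^^^^
IndexError: index 23 is out of bounds for axis 0 with size 20
```

```bash
python3 - <<'E'
from lid import *
s=pickle.load(open("side1.pkl","rb"));g=cv2.cvtColor(s["img"],cv2.COLOR_RGB2GRAY)
m=(g[162:176,296:322]<60);v,u=np.nonzero(m);print(m.sum(),u.min()+296,u.max()+296,v.min()+162,v.max()+162,u.mean()+296)
for y in(-.304,-.308):
  for x in(.486,.489,.492):
    q=proj(s,parts[2]+[x,y,.078]);print(x,y,q.min(0),q.max(0),(q.min(0)+q.max(0))/2, proj(s,[[x+.07,y,.09],[x-.07,y,.09]]).ravel())
for r in range(169,175): print(r,s["img"][r,288:332,0])
E
```

```text
77 305 315 162 172 310.5584415584416
0.486 -0.304 [305.0966 165.7054] [316.8534 173.4845] [310.975  169.5949] [292.9322 171.1154 329.0059 173.0914]
0.489 -0.304 [304.3233 165.6639] [316.0749 173.4418] [310.1991 169.5528] [292.1647 171.0734 328.2275 173.0488]
0.492 -0.304 [303.5503 165.6223] [315.2966 173.3991] [309.4234 169.5107] [291.3975 171.0314 327.4494 173.0062]
0.486 -0.308 [305.1804 165.1034] [316.919  172.8702] [311.0497 168.9868] [293.0346 170.5094 329.0521 172.478 ]
0.489 -0.308 [304.4083 165.062 ] [316.1417 172.8277] [310.275  168.9448] [292.2683 170.4675 328.275  172.4355]
0.492 -0.308 [303.6365 165.0206] [315.3646 172.7851] [309.5005 168.9029] [291.5022 170.4256 327.4981 172.3931]
169 [129 128 130 128 129 128 126 124 126 129 127 130 127 127 125 118  89  35
   9   2   6   9   8   5   9   4   8  24  86 121 127 125 125 126 125 127
 129 130 128 126 124 125 116 121]
170 [129 130 129 127 122 127 126 124 127 129 133 129 128 128 126 106  81  31
  12   2   7   9   4   8   6   7   9  24  85 118 127 126 124 126 126 127
 127 128 127 127 129 126 114 123]
171 [129 129 129 130 118 122 125 126 127 127 131 125 124 124 121  88  68  35
  22  18  15  11   7  10   8  11   6  20  71 107 121 126 126 127 122 126
 126 129 127 128 127 123 114 122]
172 [128 129 130 129 109 101 101  98  97  95  96  93  95 100 104 107 107  84
  76  61  54  52  40  37  37  38  33  41  72  88 119 128 127 126 127 127
 128 133 130 129 127 123 113 120]
173 [128 129 131 129 120 116 113 110 111 107  92  90  95  96  92 107 126 122
 116 112 110 108 105 104 107 105 102 102 108 105 111 121 124 126 128 130
 129 135 130 127 119 123 109 121]
174 [131 127 129 128 128 128 129 126 125 124 116 115 116 114 106  91 114 128
 131 133 128 129 130 128 130 128 129 124 120  93  92 100 100  99  97  96
  95  97  96  97  99 119 115 121]
```

{"api": "jog_arm", "payload": {"motion": [[0.1,-0.1,-0.8,0,175],[0.2,-0.2,-1.3,0,175],[0.2,-0.2,-1.5,0,175],[0.1,-0.1,-1.3,0,175],[0,0,-0.8,0,175],[0,0,-0.5,0,175],[0,0,-0.3,0,175],[0,0,-0.1,0,175],[0,0,0,0,175],[0,0,0,0,175]]}}

```text
t: 46.95
tcp_pos: [0.4821, -0.2988, 0.1]
tool_rot: [0.018, 1.0, 0.011, -0.008]
force: [0.1, -0.1, 0.9]
finger_gap: 0.31
```

```bash
python3 chk.py
```

```text
t 46.95 [ 0.4821 -0.2988  0.1   ] jawyaw 87.9091967429917 z [-0.0157  0.0231 -0.9996] F [ 0.0967 -0.0512  0.9032] gap 0.3100373463273751 q [-0.7556  0.5858  1.644   0.0075  0.939  -2.2946]
```

{"api": "jog_arm", "payload": {"motion": [[0.2,-0.2,0,0,175],[0.3,-0.3,-0.8,0,175],[0,0,-0.8,0,175],[0,0,0,0,175],[0,0,0,0,175],[0,0,0,0,175]]}}

```text
t: 47.45
tcp_pos: [0.4891, -0.3058, 0.0846]
tool_rot: [0.018, 1.0, 0.01, -0.006]
force: [0.2, -0.2, -0.5]
finger_gap: 0.315
```

```bash
python3 chk.py
```

```text
t 47.45 [ 0.4891 -0.3058  0.0846] jawyaw 87.9184262195091 z [-0.0117  0.0193 -0.9997] F [ 0.1828 -0.1732 -0.4658] gap 0.31504419702597414 q [-0.7559  0.617   1.6341  0.0077  0.9122 -2.2952]
```

{"api": "jog_arm", "payload": {"motion": [[0,0,-0.3,0,175],[0,0,-0.6,0,175],[0,0,-0.7,0,175],[0,0,-0.5,0,175],[0,0,-0.2,0,175],[0,0,0,0,175],[0,0,0,0,175]]}}

```text
t: 48.03
tcp_pos: [0.4887, -0.3053, 0.0588]
tool_rot: [0.018, 1.0, 0.01, -0.006]
force: [0.6, 0.6, 0.6]
finger_gap: 0.311
```

```bash
python3 chk.py
```

```text
t 48.03 [ 0.4887 -0.3053  0.0588] jawyaw 87.92036872723702 z [-0.0124  0.02   -0.9997] F [0.6019 0.5611 0.5852] gap 0.31098675580936047 q [-0.7558  0.6559  1.6499  0.008   0.8585 -2.2958]
```

{"api": "jog_arm", "payload": {"motion": [[0,0,0,0,220],[0,0,0,0,255],[0,0,0,0,255],[0,0,0,0,255]], "squeeze": 40}}

```text
t: 48.37
tcp_pos: [0.4887, -0.3055, 0.059]
tool_rot: [0.018, 1.0, 0.01, -0.006]
force: [0.5, 0.1, -1.1]
finger_gap: 0.154
```

```bash
python3 chk.py
```

```text
t 48.37 [ 0.4887 -0.3055  0.059 ] jawyaw 87.93033213893611 z [-0.0123  0.0195 -0.9997] F [ 0.5408  0.1397 -1.1298] gap 0.15422924997864818 q [-0.7559  0.6555  1.6497  0.0077  0.8587 -2.2958]
```

{"api": "jog_arm", "payload": {"motion": [[0,0,0,-2,255],[0,0,0,-4,255],[0,0,0,-5,255],[0,0,0,-5,255],[0,0,0,-4,255],[0,0,0,-2,255]]}}

```text
t: 48.87
tcp_pos: [0.4897, -0.3058, 0.059]
tool_rot: [0.217, 0.976, 0.01, -0.003]
force: [-0.6, -0.0, -1.4]
finger_gap: 0.153
```

```bash
python3 chk.py
```

```text
t 48.87 [ 0.4897 -0.3058  0.059 ] jawyaw 64.88745828537863 z [-0.0016  0.0213 -0.9998] F [-0.6136 -0.0418 -1.3878] gap 0.15329621702261545 q [-0.7601  0.6539  1.6542  0.0191  0.8494 -1.9054]
```

{"api": "jog_arm", "payload": {"motion": [[0,0,0,-3,255],[0,0,0,-5,255],[0,0,0,-6,255],[0,0,0,-6,255],[0,0,0,-6,255],[0,0,0,-4,255],[0,0,0,-2,255]]}}

```text
t: 49.45
tcp_pos: [0.4905, -0.3066, 0.059]
tool_rot: [0.49, 0.871, 0.01, 0.001]
force: [0.2, -1.0, -1.5]
finger_gap: 0.152
```

```bash
python3 chk.py
```

```text
t 49.45 [ 0.4905 -0.3066  0.059 ] jawyaw 31.24732649663663 z [ 0.0117  0.0163 -0.9998] F [ 0.1675 -0.9628 -1.5168] gap 0.15195941737005275 q [-0.7635  0.6504  1.6635  0.0269  0.8307 -1.3272]
```

```bash
python3 - <<'E'
from h import *
s=cam("side")
cv2.imwrite("pics/s21.png",cv2.resize(s["img"][140:205,275:345,::-1],None,fx=10,fy=10,interpolation=cv2.INTER_CUBIC)[:600])
E
```

```text
(no output)
```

View pics/s21.png

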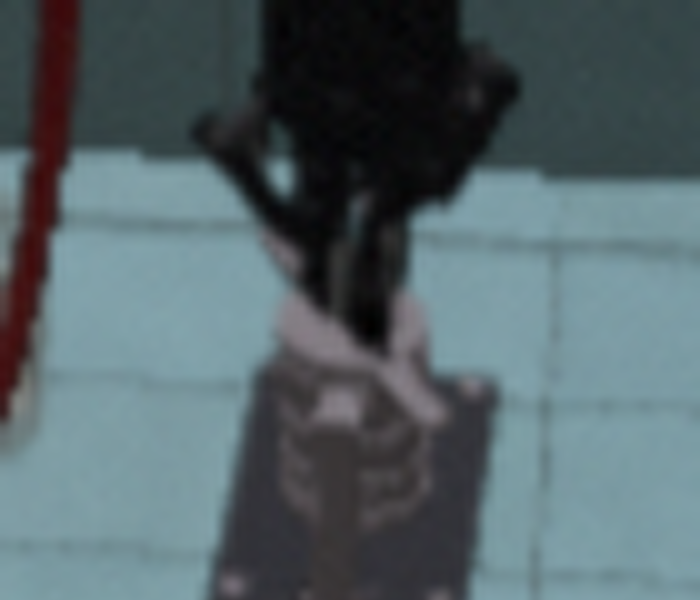

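{"api": "jog_arm", "payload": {"motion": [[0,0,0,-2,255],[0,0,0,-4,255],[0,0,0,-5,255],[0,0,0,-4,255],[0,0,0,-2,255],[0,0,0,-1,255],[0,0,0,0,255]]}}

```text
t: 50.08
tcp_pos: [0.4904, -0.307, 0.059]
tool_rot: [0.624, 0.781, 0.009, 0.003]
force: [0.4, -0.4, -0.3]
finger_gap: 0.15
```

```bash
python3 chk.py
```

```text
t 50.08 [ 0.4904 -0.307   0.059 ] jawyaw 12.747521040647804 z [ 0.0162  0.0108 -0.9998] F [ 0.3606 -0.3685 -0.3084] gap 0.14964954871406566 q [-0.7637  0.6483  1.669   0.026   0.8202 -1.0039]
```

{"api": "jog_arm", "payload": {"motion": [[0,0,0,-2,255],[0,0,0,-4,255],[0,0,0,-4,255],[0,0,0,-2.5,255],[0,0,0,-1.2,255],[0,0,0,-0.6,255],[0,0,0,0,255],[0,0,0,0,255]]}}

```text
t: 50.75
tcp_pos: [0.4902, -0.3072, 0.059]
tool_rot: [0.717, 0.697, 0.009, 0.004]
force: [0.2, -0.8, -1.6]
finger_gap: 0.149
```

```bash
python3 chk.py; python3 - <<'E'
from h import *
s=cam("side")
cv2.imwrite("pics/s22.png",cv2.resize(s["img"][140:205,275:345,::-1],None,fx=10,fy=10,interpolation=cv2.INTER_CUBIC)[:600])
E
```

```text
t 50.75 [ 0.4902 -0.3072  0.059 ] jawyaw -1.6790733679620031 z [ 0.0179  0.0064 -0.9998] F [ 0.178  -0.808  -1.5744] gap 0.14851605906283735 q [-0.7629  0.647   1.6726  0.0234  0.8135 -0.7497]
```

View pics/s22.png

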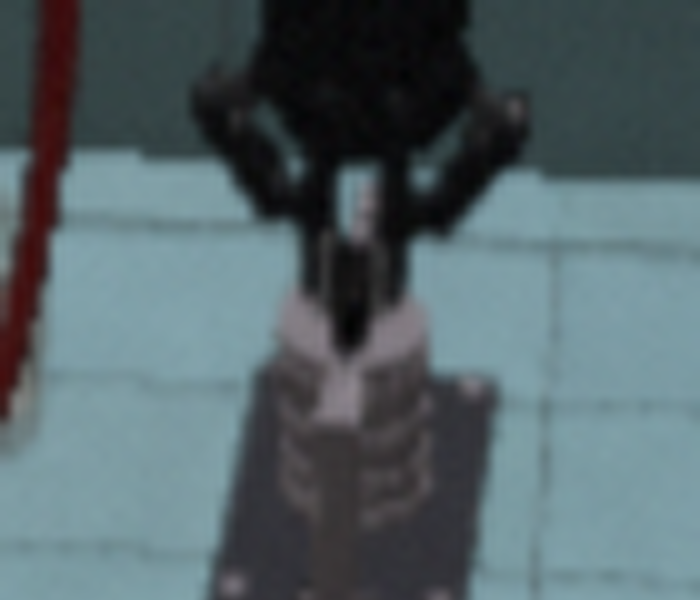

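{"api": "jog_arm", "payload": {"motion": [[0,0,0,-0.6,255],[0,0,0,0,255],[0,0,0,0,220],[0,0,0,0,180],[0,0,0,0,140],[0,0,0,0,120],[0,0,0,0,120]]}}

```text
t: 51.38
tcp_pos: [0.4907, -0.3073, 0.0595]
tool_rot: [0.721, 0.693, 0.009, 0.005]
force: [0.4, -0.6, -0.9]
finger_gap: 0.536
```

```bash
python3 chk.py
```

```text
t 51.38 [ 0.4907 -0.3073  0.0595] jawyaw -2.264823651178398 z [ 0.0191  0.0058 -0.9998] F [ 0.4048 -0.5512 -0.9031] gap 0.5364589125630174 q [-0.7626  0.6463  1.6721  0.0239  0.8135 -0.7394]
```

{"api": "jog_arm", "payload": {"motion": [[0,0,0.3,0,120],[0,0,1,0,120],[0,0,2,0,120],[0,0,2.5,0,120],[0,0,2.5,0,120],[-0.3,0,2,0,120],[-0.8,1,1,0,120],[-1,2,0.5,0,120],[-1,3,0,0,120],[-1,3,0,0,120]]}}

```text
t: 52.22
tcp_pos: [0.4523, -0.2225, 0.1905]
tool_rot: [0.723, 0.691, 0.009, 0.012]
force: [0.6, 1.0, 0.6]
finger_gap: 0.526
```

{"api": "jog_arm", "payload": {"motion": [[-0.5,4,0,0,120],[0,4,0,0,120],[0,4,0,0,120],[0,4,0,0,120],[0,3,0,0,120],[0,2,0,0,120],[0,1,0,0,120],[0,0.5,0,0,120],[0,0,0,0,120]]}}

```text
t: 52.97
tcp_pos: [0.4424, 0.0165, 0.1999]
tool_rot: [0.722, 0.691, 0.012, 0.017]
force: [-0.4, -0.5, 0.6]
finger_gap: 0.528
```

```bash
python3 chk.py; python3 - <<'E'
from h import *
import pickle
for n,c in(("top",(205,265,360,440)),("side",(140,205,275,345))):
    s=cam(n);pickle.dump(s,open(n+"2.pkl","wb"))
    cv2.imwrite(f"pics/f_{n}.png",cv2.resize(s["img"][c[0]:c[1],c[2]:c[3],::-1],None,fx=9,fy=9,interpolation=cv2.INTER_CUBIC)); save(s,n+"_full2")
E
```

```text
t 52.97 [0.4424 0.0165 0.1999] jawyaw -2.5193654327162456 z [ 0.0411 -0.0079 -0.9991] F [-0.4138 -0.5008  0.5752] gap 0.5284013692067423 q [-0.217   0.2553  1.8927  0.0014  0.9518 -0.1737]
```

View pics/f_top.png

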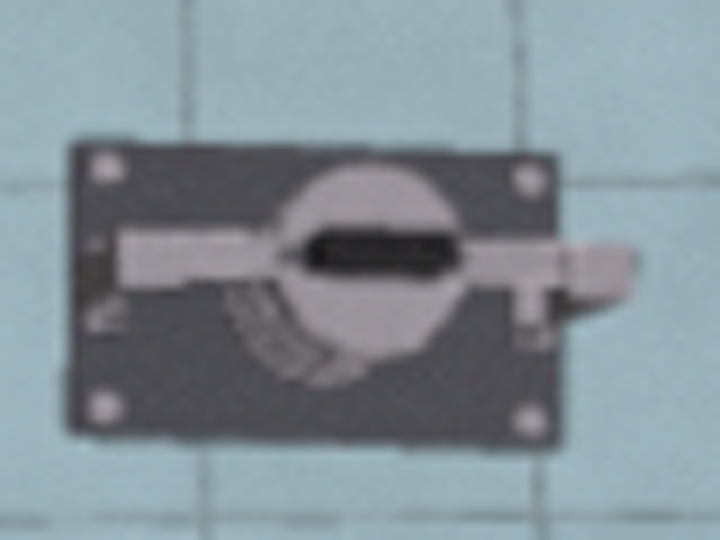

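View pics/f_side.png

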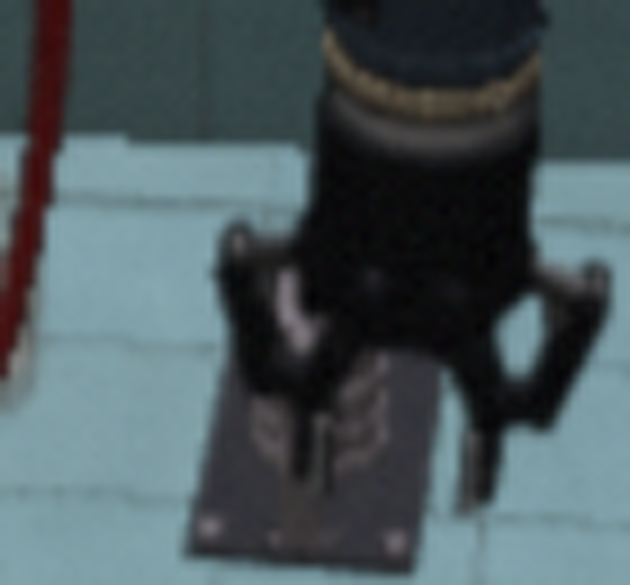

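View pics/top_full2.png

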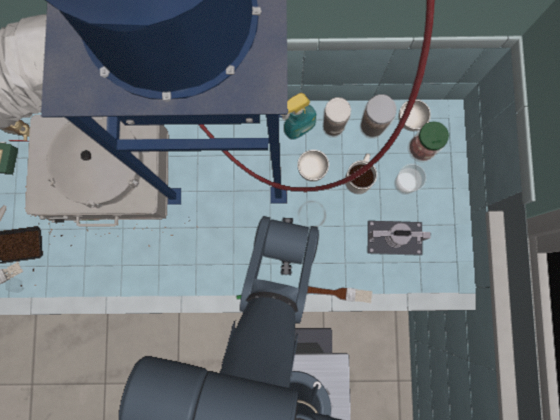

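```bash
python3 - <<'E'
from h import *
import pickle
np.set_printoptions(precision=4,suppress=True)
s=pickle.load(open("top2.pkl","rb"));W=pts(s);im=s["img"].astype(int);g=im.mean(2)
K=s["intrinsics"];M=R.from_quat(s["attitude"]).as_matrix();e=np.array(s["eye"])
def ray(u,v,z):
    d=M@np.array([(u-K[0,2])/K[0,0],(v-K[1,2])/K[1,1],1]);return (e+d*(z-e[2])/d[2])[:2]
# bar (left: cols 380-389; right: 412-420): rows where bright
C=[]
for u in list(range(382,390))+list(range(412,418)):
    col=g[226:242,u];w=np.clip(col-100,0,None)
    if u>=412: w[12:]=0
    v=226+(w*np.arange(16)).sum()/w.sum();C.append(ray(u,v,.09))
C=np.array(C);k=np.polyfit(C[:,1],C[:,0],1);print("bar slope",k[0],np.degrees(np.arctan(k[0])),"x at axis",np.polyval(k,-.306));print(C)
m=g[228:240,390:414]<60;v,u=np.nonzero(m);P=np.array([ray(a+390,b+228,.114) for a,b in zip(u,v)]);Q=P-P.mean(0);w,V=np.linalg.eigh(Q.T@Q);a=V[:,1];print("handle",P.mean(0),np.degrees(np.arctan2(a[1],a[0]))%180)
for r in((231,235,376,388),(231,236,412,420),(224,228,396,406),(238,243,396,406)): print(r,np.nanmedian(W[r[0]:r[1],r[2]:r[3]].reshape(-1,3),0))
a=pickle.load(open("top0.pkl","rb"));d=np.abs(a["img"].astype(int)-im).max(2)
for n,(x,y) in dict(bowl=(313,165),mug=(361,178),glass=(410,180)).items(): print(n,np.median(d[y-16:y+17,x-16:x+17]),np.percentile(d[y-16:y+17,x-16:x+17],98))
E
```

```text
bar slope 0.04104486774669629 2.3503784055764645 x at axis 0.488082769331112
[[ 0.4903 -0.2521]
 [ 0.4905 -0.255 ]
 [ 0.4906 -0.2578]
 [ 0.4905 -0.2606]
 [ 0.4903 -0.2634]
 [ 0.4898 -0.2662]
 [ 0.489  -0.269 ]
 [ 0.4879 -0.2718]
 [ 0.4869 -0.3366]
 [ 0.4869 -0.3394]
 [ 0.4868 -0.3422]
 [ 0.487  -0.3451]
 [ 0.4868 -0.3479]
 [ 0.4853 -0.3506]]
handle [ 0.4881 -0.3022] 90.30251095173983
(231, 235, 376, 388) [ 0.4909 -0.251   0.092 ]
(231, 236, 412, 420) [ 0.4891 -0.3495  0.0885]
(224, 228, 396, 406) [ 0.5106 -0.3052  0.0888]
(238, 243, 396, 406) [ 0.4697 -0.3032  0.0892]
bowl 9.0 12.0
mug 6.0 11.0
glass 9.0 12.0
```

```bash
python3 -c "
from h import *
print(sense()['t'],sense()['force'],sense()['qd']);print(sign_off())"
```

```text
53.0667 [0.60737484 0.92068639 0.02833022] [-0.02169752  0.01173388 -0.00417576 -0.00302394 -0.00555949 -0.000547  ]
the job is handed in; nothing more can be done
None
```

The tower is built and locked. The fine sieve sits on the pan, then the medium, then the coarse. The lid went on with its bar crosswise and was given a quarter turn so that both bar ends lie under the hooks. I handed it in at about 53 s with the arm clear.

**Last checks from the top camera:**
- **Sieves:** after each was placed, its screen measured 33, 53 and 77 mm above the counter, matching fully seated heights, and level.
- **Lid:** the disc and bar measured 88.5–92 mm against a nominal 90 mm, which is within depth noise. The disc was level.
- **Bar direction:** it matched the hooks' line to within my reading, slope 2.35° against the stand's 2.3°. A cruder fit of the handle alone read about 2.6° off, and I put that down to shading.
- **Other objects:** the mug, glass and bowl showed no change from the first picture.

**Things that disagreed or went wrong:**
- **TCP height:** the real fingertips ended about 42 mm above the reported TCP. The first grasp therefore closed in air above the fine sieve without moving it, and I used the corrected height from then on.
- **Camera offset:** the two cameras differed by about 2 mm.
- **Tool tilt:** the tool picked up 1–2° of tilt in fast moves. I reduced it with short up-and-down moves, and let the lid settle by releasing and regripping it before the turn.
- **Final side view:** the gripper blocked the tower there, so the last check rests on the top camera alone.

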